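# Lock the medicines away in the bathroom locker

## Task

Raise the locker's clear sash fully and pin it open with the red-handled lock pin, pushed fully home through the blue clevis and the sash's steel strip; then pull the blue tray right out, put every amber medicine bottle in it and push it fully back in. Then take the pin out, lower the sash fully and lock it shut by pushing the same pin fully home through the clevis and the strip again. Never have the tray out while the sash is down, and leave the other things on the counter where they stand.

Things in the scene. Friction and masses are not known exactly. Their poses are not given: they have to be found in the camera images.
- locker: fixed white medicine locker, 290 mm wide, clear roof, top at 171 mm. Origin: on the counter, in the sash's plane, middle of the width. x points into the locker (away from the robot), y to its left, z up. Box from x = 0.01 to 0.21 m; two aluminium guide posts 24 x 18 mm, 285 mm tall, at y = +-0.14. Offsets (m) in other entries are in this frame
- sash (a joint): height of the vertical sash (m): 0 = fully down, 0.11 = fully up (hard stops). Counterbalanced, stays where left; 5 N moves it. Clear panel 8 mm thick, 260 mm wide, z = 0.039 to 0.166 when down. To its right it carries an upright steel strip with two 16 mm holes 110 mm apart: the upper one lines up with the clevis when the sash is fully down, the lower when fully up
- sash_handle (a point): middle of the sash's black bar handle: 12 mm in diameter, 80 mm long along y, 40 mm in front of the panel, 14 mm below the panel's top edge (z = 0.152 when down, 0.262 when up); moves with the sash; axes as the locker's
- clevis (a point): mouth of the fixed blue clevis's hole, on the front cheek's front face (x = -0.034, y = -0.19, z = 0.14). The 15 mm hole runs along +x through the front cheek (10 mm), a 16 mm gap where the strip (8 mm thick) slides, and the rear cheek (10 mm). Cheeks 44 x 44 mm centred on the hole. Axes as the locker's; the pin enters along +x from the robot's side
- tray (a joint): how far the blue tray is pulled out, along the locker's -x: 0 = fully in, 0.17 = fully out (m; hard stops); about 2 N moves it. It slides under the sash's lower edge, which must be up for it to clear
- tray_in (a point): centre of the tray's inner floor, 15 mm above the counter; moves with the tray; axes as the locker's. Inside 156 mm (x) by 240 mm (y), walls 5 mm thick, rim 29 mm above the inner floor. With the tray in it lies at x = 0.096
- tray_knob (a point): grip point of the tray's black upright knob, 18 mm in diameter, top at z = 0.056, on a tongue 70 mm ahead of the sash plane at y = 0.06 when the tray is in; moves with the tray
- pin: loose lock pin, 142 mm, 120 g: red square handle 28 x 28 x 80 mm, steel shank 12 mm in diameter, 62 mm long, nose tapered over 12 mm. Origin: on the axis at the shoulder, where shank meets handle; x along the shank to the tip; handle from x = -0.08 to 0. Lies flat on the counter, axis 14 mm up; any of its four sides may be up
- pin_tip (a point): the tip of the pin's shank, 62 mm from the shoulder
- bottle0: square amber medicine bottle (two or three of the four are present; an absent one reads None): body 44 x 44 mm, 62 mm tall, with a white paper band; white cap 32 mm in diameter, 80 mm tall in all, 120 g. Origin: centre of the underside; z to the cap; x, y normal to its flat sides
- bottle1: square amber medicine bottle (two or three of the four are present; an absent one reads None): body 44 x 44 mm, 62 mm tall, with a white paper band; white cap 32 mm in diameter, 80 mm tall in all, 120 g. Origin: centre of the underside; z to the cap; x, y normal to its flat sides
- bottle2: square amber medicine bottle (two or three of the four are present; an absent one reads None): body 44 x 44 mm, 62 mm tall, with a white paper band; white cap 32 mm in diameter, 80 mm tall in all, 120 g. Origin: centre of the underside; z to the cap; x, y normal to its flat sides
- bottle3: square amber medicine bottle (two or three of the four are present; an absent one reads None): body 44 x 44 mm, 62 mm tall, with a white paper band; white cap 32 mm in diameter, 80 mm tall in all, 120 g. Origin: centre of the underside; z to the cap; x, y normal to its flat sides
- spray: bystander: blue spray bottle, 52 mm in diameter, 160 mm tall; origin under its centre
- tub: bystander: orange tub, 72 mm in diameter, 50 mm tall; origin under its centre
- brush_cup: bystander: white cup with two toothbrushes, 80 mm in diameter, 180 mm tall in all; origin under its centre
- soap_dish: bystander: white dish 75 x 110 mm with a green soap, 38 mm tall; origin under its centre
- handwash: bystander: green hand-wash bottle, 60 mm in diameter, 130 mm tall; origin under its centre
- paste_box: bystander: white and red carton 160 x 45 x 38 mm lying along its x; origin under its centre
Things that resemble listed ones, but are neither listed nor needed, are in the scene too. What is shaped like the bottle1 but yellow is not meant.

How it is judged:
On the way, in this order (a step that is already met when the one before it is completed fails the run):
1. the sash is fully raised (value of joint sash above 0.104 m), for 0.2 s.
2. the pin is fully home through the clevis and the raised sash's strip, and let go (value of joint sash above 0.104 m and x of pin in the frame of clevis between -0.008 and 0.006 m and x of pin_tip in the frame of clevis above 0.05 m and y of pin in the frame of clevis between -0.008 and 0.008 m and z of pin in the frame of clevis between -0.008 and 0.008 m and y of pin_tip in the frame of clevis between -0.008 and 0.008 m and z of pin_tip in the frame of clevis between -0.008 and 0.008 m and contact force between the fingers and pin below 0.3 N), for 0.3 s.
3. the tray is pulled right out (value of joint tray above 0.155 m), for 0.2 s.
4. every bottle stands or lies in the tray, let go (x of bottle0 in the frame of tray_in between -0.08 and 0.08 m and y of bottle0 in the frame of tray_in between -0.12 and 0.12 m and z of bottle0 in the frame of tray_in between -0.008 and 0.05 m and x of bottle1 in the frame of tray_in between -0.08 and 0.08 m and y of bottle1 in the frame of tray_in between -0.12 and 0.12 m and z of bottle1 in the frame of tray_in between -0.008 and 0.05 m and x of bottle2 in the frame of tray_in between -0.08 and 0.08 m and y of bottle2 in the frame of tray_in between -0.12 and 0.12 m and z of bottle2 in the frame of tray_in between -0.008 and 0.05 m and x of bottle3 in the frame of tray_in between -0.08 and 0.08 m and y of bottle3 in the frame of tray_in between -0.12 and 0.12 m and z of bottle3 in the frame of tray_in between -0.008 and 0.05 m and contact force between the fingers and bottle0 below 0.3 N and contact force between the fingers and bottle1 below 0.3 N and contact force between the fingers and bottle2 below 0.3 N and contact force between the fingers and bottle3 below 0.3 N and linear speed of each of bottle0, bottle1, bottle2, bottle3 below 0.03 m/s), for 0.3 s.
5. the tray is pushed fully in with the bottles (value of joint tray below 0.008 m and x of bottle0 in the frame of tray_in between -0.08 and 0.08 m and y of bottle0 in the frame of tray_in between -0.12 and 0.12 m and z of bottle0 in the frame of tray_in between -0.008 and 0.05 m and x of bottle1 in the frame of tray_in between -0.08 and 0.08 m and y of bottle1 in the frame of tray_in between -0.12 and 0.12 m and z of bottle1 in the frame of tray_in between -0.008 and 0.05 m and x of bottle2 in the frame of tray_in between -0.08 and 0.08 m and y of bottle2 in the frame of tray_in between -0.12 and 0.12 m and z of bottle2 in the frame of tray_in between -0.008 and 0.05 m and x of bottle3 in the frame of tray_in between -0.08 and 0.08 m and y of bottle3 in the frame of tray_in between -0.12 and 0.12 m and z of bottle3 in the frame of tray_in between -0.008 and 0.05 m), for 0.2 s.
6. the pin is out of the clevis (x of pin_tip in the frame of clevis below -0.003 m), for 0.1 s.
7. the sash is fully lowered (value of joint sash below 0.006 m), for 0.2 s.
At the end, for the whole second after the job is handed in: Sash down (within 6 mm) and tray in (within 8 mm), every bottle inside the tray, and the pin fully home through clevis and strip: shoulder within 8 mm of the clevis face, pin within 8 mm of the hole's axis at shoulder and tip; all at rest (all of step 5 and value of joint sash below 0.006 m and x of pin in the frame of clevis between -0.008 and 0.006 m and x of pin_tip in the frame of clevis above 0.05 m and y of pin in the frame of clevis between -0.008 and 0.008 m and z of pin in the frame of clevis between -0.008 and 0.008 m and y of pin_tip in the frame of clevis between -0.008 and 0.008 m and z of pin_tip in the frame of clevis between -0.008 and 0.008 m and linear speed of each of bottle0, bottle1, bottle2, bottle3, pin below 0.03 m/s); the robot touches nothing.
It fails at once if the tray is out (more than 30 mm) while the sash is down (less than 90 mm up) (value of joint tray above 0.03 m and value of joint sash below 0.09 m).
It fails at once if a bystander is moved more than 50 mm (distance of any of spray, tub, brush_cup, soap_dish, handwash, paste_box from where it was at the start of the episode above 0.05 m).
Of bottle0, bottle1, bottle2, bottle3 only 2 to 3 are there at a start; the rules pass over those that are not, and their reading is None.
At some moment in a run one of bottle0, bottle1, bottle2, bottle3 may be knocked a few centimetres aside while the robot is not near it.
Once in a run the grip may slacken for a moment while it holds something.
It also fails if it takes over 210 s, if anything falls off the work surface, if the arm or the gripper's body presses on something with over 40 N, if the wrist force passes 120 N, or if a joint passes its speed limit or range.

## Robot

A 6-joint arm with a two-finger parallel gripper is mounted at the origin on the work surface. World frame = base frame: x ahead of the robot, y to its left, z up, the work surface at z = 0. Lengths are in m, angles in rad, forces in N, time in s.
With the tool pointing down it reaches from about 0.3 to 0.775 m from the base axis. Payload 14.6 kg.
Tool frame: the origin (TCP) lies at the very end of the fingers, on their centre line; the grasp point (between the pads) lies 19 mm behind it; z points along the fingers, y is the line along which they close (so a half turn about z gives the same grasp; the last joint's range is limited). The gripper opens to 94 mm and grips with 3 to 60 N. Pads are 16 mm wide; open, the fingers measure 119 mm over their backs; the gripper's body (75 mm by 177 mm) begins 78 mm behind the grasp point.
Start: joints at [1.19, 0.3, 1.521, -0, 1.321, -0.067], TCP at [0.17, 0.523, 0.205] pointing down, gripper open.
Joint ranges: [-3.03, 3.03], [-0.79, 2.21], [0.23, 2.52], [-1.04, 4.18], [0, 3.07], [-2.55, 2.55]. Speed limits (rad/s): [2.22, 2.22, 2.57, 3.14, 3.14, 3.14].

## Interface

Orientations are given as [roll, pitch, yaw] about the fixed x, y, z axes, in that order (R = Rz(yaw) Ry(pitch) Rx(roll)).
In Python, from station import ctrl gives the robot as it stands. The module is installed in compiled form; this text tells all that it offers.
- The arm moves only by the tool step_arm, never from a script. Its argument "deltas" is a list of rows, each an object with "dp": the shift along the tool's x, y, z scaled (see below), a list of three; "twist": the turn about the tool's z scaled (see below). In form: [{"dp": [tx, ty, tz], "twist": twist}, ...]. A call has 1 to 12 rows; each row shifts and turns the commanded pose from where the row before left it, along the tool's axes as they then stand; what a row does not reach is not made up. The controller multiplies each number of a shift by 0.04 m and each number of a turn by 4 degrees. A row lasts 1/10 s, in which the tool goes at most 50 mm and 8.59 degrees, less where a joint would pass 70% of its speed; a pose out of reach is approached as far as the arm can. A call with a number of a shift or a turn outside -1 to 1 is refused whole. A call with a gripper value outside its range is refused whole. "gripper" is the opening, from -1 (shut) to 1 (fully open), set as the call begins (left out, the last holds). The fingers move at their own pace and stop on an object; "squeeze" is the grip in N (left out, the last holds). Time passes only in rows, so rows that do not move let the fingers close. It gives the time, the measured TCP pose, the force, the opening and the grip force at its end, in the units of the state.
- ctrl.get_obs(): the state, without advancing time (a new reading comes with each control period).
- ctrl.camera(name): name is "side" or "top" or "wrist"; returns (picture, depth): 400x640x3 uint8, red, green, blue; 400x640 float32, m along the optical axis (not along the pixel's ray), 0 where there is no reading.
- ctrl.get_calibration(name): a dict with "fx", "fy", "cx", "cy" (pixels), "world_to_cam" (4x4, takes a point from world to camera coordinates); the wrist camera has in their place "hand_eye" (4x4, takes a point from camera to tool coordinates, whose origin is the TCP and whose axes are the flange's). Camera axes: x right, y down, z forward; pixel columns grow to the right and rows downward; lengths in m; the calibration is good to about 2 mm. A picture is of the moment at which its call begins: read the wrist's pose just before it. get_calibration takes no time and is no camera call.
- ctrl.hand_in(): hands the job in; it is judged then, once.
Trained networks look in the newest picture that a camera, given by its name, has taken for a name from the list of things; names that differ only in an ending like _2 or _b are one class to them, and where a whole thing is asked for, a point or a joint stands for the part that bears it (a point fixed in the world has none). Each returns a list of dicts, best first, with "conf" (0 to 1); they miss things now and then, are a little off and sometimes report something else, mostly with a low value. They report only what shows in the picture. A call takes as long as a camera call. They do not tell look-alikes from the thing itself.
- ctrl.spot_in(camera, label): "rect" ([left, top, right, bottom] as shares, 0 to 1, of the picture: columns of its width, rows of its height, round what is visible of it).
- ctrl.cut_out(camera, label): "pixels" (400x640 bool, what is visible of it) and "rect" ([left, top, right, bottom] as shares, 0 to 1, of the picture: columns of its width, rows of its height, round what is visible of it).
The state is a dict: "time_s": time; "qpos": joint angles; "joint_vel": joint speeds; "tau": joint torques, N m; "ee_pos": TCP position; "eef_rot": TCP orientation; "force": force on the tool from outside, world axes, zero at the start; "moment": the same for the moment, N m; "grip_width": finger opening in m; "grip_force": force on a finger pad.
Only numpy, scipy, OpenCV 4.12 (cv2) and the standard library are available. Lean on these libraries where they do the work, as an engineer would, in place of code of your own. Each camera call takes 0.05 s, during which the arm holds its last target. There are 200 camera calls.

## Working session

There is one attempt and no reset: what is moved stays moved. The work goes in short steps, Python scripts to look and compute and a tool call to move; the robot and the scene stay as the last step left them, time stands still between calls to the robot, and variables do not carry over. Pictures are saved under pics/ and viewed, at most 14 in all, crops included, and the job is handed in when it is done.

Besides the shell and the picture viewer there is one more tool, called after "Request:" as name(argument=value, ...), one argument or row to a line, values as JSON. step_arm: Moves the arm, as the interface text tells. Its arguments: {"type":"object","properties":{"deltas":{"type":"array"},"gripper":{"type":"number"},"squeeze":{"type":"number"}},"required":["deltas"]}

```bash
mkdir -p pics; ls
cat > h.py <<'E'
from station import ctrl
import numpy as np, cv2
from scipy.spatial.transform import Rotation as R
def shot(n,save=None):
    o=ctrl.get_obs(); im,d=ctrl.camera(n); c=ctrl.get_calibration(n)
    if 'world_to_cam' in c: T=np.linalg.inv(np.array(c['world_to_cam']))
    else:
        W=np.eye(4); W[:3,:3]=R.from_euler('xyz',o['eef_rot']).as_matrix(); W[:3,3]=o['ee_pos']; T=W@np.array(c['hand_eye'])
    if save: cv2.imwrite('pics/'+save,im[:,:,::-1])
    return im,d,c,T
def pts(d,c,T,mask=None):
    v,u=np.nonzero((d>0) if mask is None else (mask&(d>0)))
    z=d[v,u]; P=np.c_[(u-c['cx'])/c['fx']*z,(v-c['cy'])/c['fy']*z,z]
    return P@T[:3,:3].T+T[:3,3],u,v
E
python3 - <<'E'
from h import *
o=ctrl.get_obs(); print({k:np.round(v,3) for k,v in o.items()})
a=[]
for n in ['top','side','wrist']:
    im,d,c,T=shot(n,n+'0.png'); print(n,np.round(T,3).tolist(),[c[k] for k in('fx','fy','cx','cy')])
    for l in ['locker','sash_handle','tray_knob','clevis','pin','bottle0','spray','tub','brush_cup','soap_dish','handwash','paste_box']:
        try: r=ctrl.cut_out(n,l)
        except Exception as e: print(l,e); continue
        for q in r:
            if q['conf']<.3: continue
            P,u,v=pts(d,c,T,q['pixels'])
            if len(P): print(n,l,round(q['conf'],2),int(u.mean()),int(v.mean()),np.round(np.median(P,0),3),np.round(np.percentile(P,[3,97],axis=0),3).tolist())
E
```

```text
pics
{'time_s': np.float64(0.0), 'qpos': array([ 1.19 ,  0.3  ,  1.522,  0.   ,  1.321, -0.067]), 'joint_vel': array([-0.002,  0.   ,  0.001,  0.   , -0.001, -0.001]), 'tau': array([-1.0000e-03, -5.3180e+01, -3.5274e+01,  7.1000e-02,  2.4000e-02,
       -0.0000e+00]), 'ee_pos': array([0.17 , 0.523, 0.205]), 'eef_rot': array([-3.14 , -0.   ,  2.828]), 'force': array([-0.652, -0.043, -0.541]), 'moment': array([ 0.025, -0.002, -0.016]), 'grip_force': np.float64(0.0), 'grip_width': np.float64(0.094)}
top [[0.013, -0.983, 0.181, 0.29], [-1.0, -0.015, -0.01, 0.023], [0.012, -0.18, -0.984, 1.401], [0.0, 0.0, 0.0, 1.0]] [466.04423486685556, 466.04423486685556, 322.433437753177, 197.37286786254234]
top locker 0.78 346 111 [ 0.759 -0.052  0.17 ] [[0.652, -0.218, 0.019], [0.893, 0.093, 0.208]]
top locker 0.56 136 199 [0.514 0.536 0.102] [[0.495, 0.522, 0.004], [0.54, 0.564, 0.162]]
top sash_handle 0.81 350 142 [ 0.689 -0.069  0.137] [[0.649, -0.227, 0.02], [0.701, 0.079, 0.173]]
top tray_knob 0.76 319 159 [0.661 0.022 0.017] [[0.62, -0.03, 0.01], [0.752, 0.039, 0.057]]
top tray_knob 0.48 348 14
[... 3522 characters left out ...]
, -0.086, 0.549], [-0.001, 0.276, -0.961, 0.386], [0.0, 0.0, 0.0, 1.0]] [293.2538754991449, 293.2538754991449, 321.8405777187794, 200.65648718079453]
wrist pin 0.56 228 385 [0.432 0.29  0.023] [[0.423, 0.252, 0.005], [0.458, 0.301, 0.046]]
wrist bottle0 0.9 229 385 [0.432 0.29  0.023] [[0.423, 0.251, 0.004], [0.46, 0.301, 0.046]]
wrist bottle0 0.74 291 377 [0.441 0.387 0.031] [[0.438, 0.362, 0.006], [0.465, 0.406, 0.06]]
wrist spray 0.61 402 373 [0.497 0.549 0.021] [[0.494, 0.525, 0.003], [0.512, 0.57, 0.039]]
wrist tub 0.45 169 297 [0.265 0.262 0.018] [[0.258, 0.253, 0.005], [0.271, 0.269, 0.031]]
wrist brush_cup 0.74 229 385 [0.432 0.291 0.023] [[0.423, 0.254, 0.005], [0.46, 0.302, 0.047]]
```

Run:
```python
import cv2,numpy as np
t=cv2.imread('pics/top0.png'); s=cv2.imread('pics/side0.png')
cv2.imwrite('pics/a.png',cv2.resize(t[40:340,100:520],(800,571)))
cv2.imwrite('pics/b.png',cv2.resize(s[90:370,180:560],(800,590),interpolation=cv2.INTER_CUBIC))
```

```text
(no output)
```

View pics/a.png

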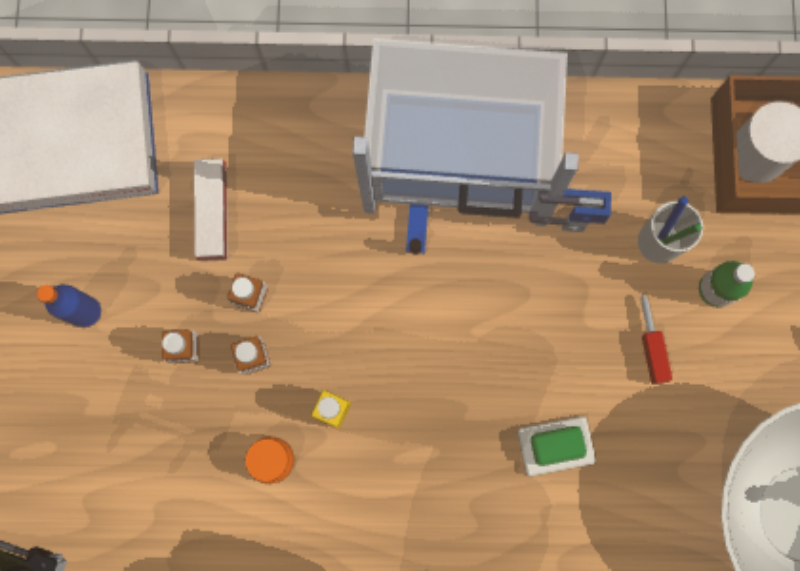

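View pics/b.png

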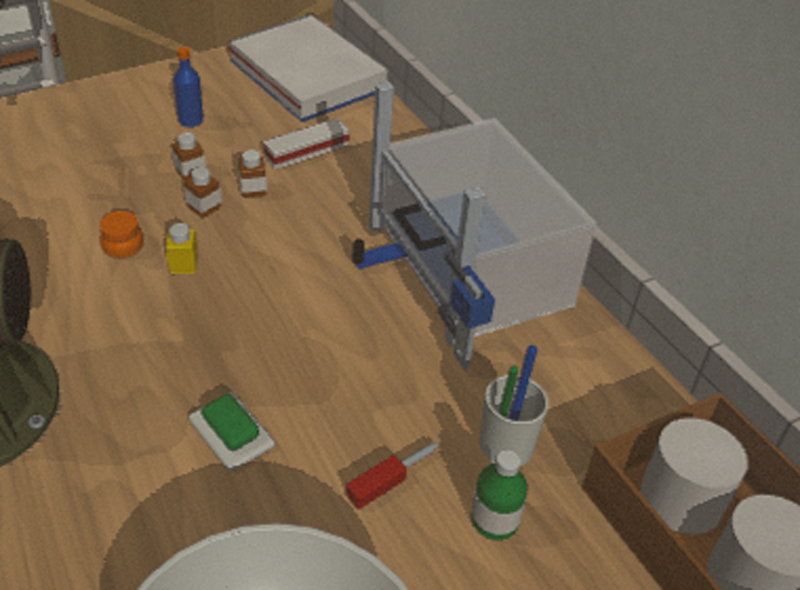

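Top crop: three amber bottles at crop (246,290), (177,344) and (249,352). The yellow look-alike is at (330,407) and isn't meant. The red pin is at (655,350), with its shank pointing toward the wall. The locker handle is at (490,200), the tray knob at (416,245) and the clevis at (590,205). The side crop agrees: amber bottles at (187,155), (202,190), (251,172) and yellow at (181,250). Next I'll measure precisely.

```bash
cat > m.py <<'E'
from h import *
def cloud():
    A=[]
    for n in ['top','side']:
        im,d,c,T=shot(n); P,u,v=pts(d,c,T); A.append((n,P,im[v,u].astype(int)))
    return A
E
python3 - <<'E'
from m import *
def st(t,P):
    if len(P)<5: print(t,len(P)); return
    print(t,len(P),'med',np.round(np.median(P,0),4),'lo',np.round(np.percentile(P,2,axis=0),3),'hi',np.round(np.percentile(P,98,axis=0),3), 'rect',[np.round(x,3).tolist() if not np.isscalar(x) else round(x,1) for x in cv2.minAreaRect((P[:,:2]*1000).astype(np.float32))])
for n,P,C in cloud():
    print(n); x,y,z=P.T; r,g,b=C.T; hsv=cv2.cvtColor(C.astype(np.uint8)[None],cv2.COLOR_RGB2HSV)[0].astype(int)
    box=(x>.58)&(x<.95)&(y>-.3)&(y<.15)
    st('postL',P[box&(z>.278)&(y>0)]); st('postR',P[box&(z>.278)&(y<0)])
    dark=(C.max(1)<60)
    st('handle',P[box&dark&(z>.147)&(z<.165)&(y<.0)&(y>-.15)])
    st('knob',P[box&dark&(z>.045)&(z<.065)&(y>0)])
    blue=(b>r+50)
    st('clevTop',P[box&blue&(z>.156)&(y<-.19)]); st('clevAll',P[box&blue&(z>.1)&(y<-.19)])
    st('roof',P[box&(z>.166)&(z<.176)&(x>.7)])
    st('grip_all',P[(np.hypot(x-.17,y-.523)<.14)&(z>.19)])
    for lo in np.arange(.2,.6,.04): st('  z%.2f'%lo,P[(np.hypot(x-.17,y-.523)<.14)&(z>lo)&(z<lo+.04)])
    red=(r>100)&(g<60)&(b<60)&(y<-.25)
    st('pinhandle',P[red]); st('pinhandleTop',P[red&(z>.026)])
    sh=(np.hypot(x-.54,y+.345)<.05)&(z>.008)&(z<.03)&(abs(r-b)<35)&(y>-.37)
    st('shank',P[sh])
    for i,(bx,by) in enumerate([(.545,.28),(.45,.27),(.465,.375),(.37,.145)]):
        m=np.hypot(x-bx,y-by)<.045
        st('cap%d'%i,P[m&(z>.076)&(C.min(1)>120)])
        st('body%d'%i,P[m&(z>.02)&(z<.068)])
        st('shoulder%d'%i,P[m&(z>.056)&(z<.068)])
E
```

```text
top
postL 71 med [0.7002 0.0988 0.2839] lo [0.691 0.091 0.278] hi [0.713 0.109 0.289] rect [[701.84, 99.974], [23.136, 17.988], 0.7]
postR 72 med [ 0.685  -0.1784  0.284 ] lo [ 0.673 -0.189  0.279] hi [ 0.697 -0.17   0.287] rect [[684.797, -179.619], [24.649, 18.703], 1.5]
handle 1
knob 0
clevTop 127 med [ 0.6717 -0.2321  0.1612] lo [ 0.649 -0.255  0.157] hi [ 0.683 -0.197  0.167] rect [[666.858, -224.266], [65.215, 34.687], 84.4]
clevAll 128 med [ 0.6727 -0.2312  0.1612] lo [ 0.649 -0.255  0.156] hi [ 0.683 -0.197  0.167] rect [[666.858, -224.266], [65.215, 34.687], 84.4]
roof 6591 med [ 0.8022 -0.0453  0.1704] lo [ 0.706 -0.185  0.166] hi [0.9   0.091 0.175] rect [[799.439, -46.383], [291.263, 211.858], 87.0]
grip_all 6369 med [0.1622 0.482  0.5132] lo [0.096 0.391 0.319] hi [0.227 0.559 0.569] rect [[163.132, 498.698], [228.665, 118.978], 69.3]
  z0.20 45 med [0.1589 0.4692 0.2228] lo [0.144 0.465 0.205] hi [0.196 0.577 0.239] rect [[177.476, 519.956], [120.063, 17.418], 64.1]
  z0.24 0
  z0.28 109 med [0.1891 0.5035 0.3173] lo [0.151 0.438 0.303] hi [0.225 0.585 0.32 ] rect [[200
[... 6699 characters left out ...]
, 380.021], [36.082, 22.786], 72.0]
body2 163 med [0.4554 0.3636 0.0487] lo [0.439 0.354 0.021] hi [0.484 0.397 0.067] rect [[461.425, 379.761], [44.712, 51.783], 4.6]
shoulder2 61 med [0.4576 0.3664 0.0625] lo [0.441 0.355 0.056] hi [0.483 0.398 0.067] rect [[462.057, 377.568], [43.441, 46.148], 2.8]
cap3 42 med [0.3703 0.1442 0.0803] lo [0.358 0.131 0.077] hi [0.381 0.16  0.084] rect [[369.308, 146.889], [30.561, 23.766], 68.5]
body3 195 med [0.3649 0.1308 0.0495] lo [0.342 0.119 0.022] hi [0.394 0.158 0.066] rect [[368.833, 146.12], [49.705, 45.599], 67.3]
shoulder3 71 med [0.3657 0.1346 0.0622] lo [0.344 0.123 0.057] hi [0.391 0.16  0.067] rect [[368.14, 144.429], [40.634, 41.316], 71.8]
```

```bash
cat > to.py <<'E'
import sys; from h import *
# usage: to.py x y z yaw  | L lx ly z dyaw (locker frame)
O=np.array([.6933,-.0398]); TH=-.058
def l2w(x,y): c,s=np.cos(TH),np.sin(TH); return O+np.array([c*x-s*y,s*x+c*y])
def go(x,y,z,yaw):
    o=ctrl.get_obs(); p=o['ee_pos']; M=R.from_euler('xyz',o['eef_rot']).as_matrix()
    cy=o['eef_rot'][2]; dy=(yaw-cy+np.pi)%(2*np.pi)-np.pi
    d=np.array([x,y,z])-p
    print('dp units(cur axes)',np.round(M.T@d/.04,2),'axes after turn',np.round((R.from_euler('z',dy).as_matrix()@M).T@d/.04,2),'twist units(+z tool=-yaw)',round(-np.degrees(dy)/4,2),'| now',np.round(p,4),round(cy,3),'gw',round(float(o['grip_width']),4),'gf',round(float(o['grip_force']),1),'F',np.round(o['force'],1),'t',round(float(o['time_s']),1), 'q',np.round(o['qpos'],2))
if __name__=='__main__':
    a=sys.argv[1:]
    if a[0]=='L':
        x,y,z,dyaw=map(float,a[1:5]); w=l2w(x,y); print('world',np.round(w,4)); go(w[0],w[1],z,TH+dyaw)
    else: go(*map(float,a[:4]))
E
python3 - <<'E'
from m import *; from to import O,TH
for n,P,C in cloud():
    c,s=np.cos(TH),np.sin(TH); q=(P[:,:2]-O)@np.array([[c,-s],[s,c]]); L=np.c_[q,P[:,2]]
    m=(C.max(1)<70)&(L[:,0]>-.12)&(L[:,0]<0.005)&(abs(L[:,1])<.13)
    for t,mm in [('hand',m&(L[:,2]>.12)&(L[:,2]<.18)),('bar',m&(L[:,2]>.12)&(L[:,2]<.18)&(L[:,0]<-.03)),('knob',m&(L[:,0]<-.045)&(L[:,2]<.08)&(L[:,1]>.03))]:
        print(n,t,mm.sum(),np.round(np.percentile(L[mm],[2,50,98],axis=0),3).tolist() if mm.any() else '')
    m=(C[:,2]>C[:,0]+40)&(L[:,0]<0.01)&(L[:,0]>-.12)&(L[:,1]<-.13)&(L[:,2]>.08)
    print('clev',np.round(np.percentile(L[m],[2,50,98],axis=0),3).tolist())
E
python3 to.py L -.044 -.045 .26 1.5708
```

```text
top hand 190 [[-0.045, -0.089, 0.157], [-0.036, -0.043, 0.163], [-0.005, 0.0, 0.167]]
top bar 118 [[-0.045, -0.086, 0.158], [-0.04, -0.043, 0.163], [-0.031, -0.001, 0.167]]
top knob 37 [[-0.078, 0.053, 0.029], [-0.073, 0.06, 0.054], [-0.064, 0.069, 0.061]]
clev [[-0.033, -0.326, 0.155], [-0.008, -0.196, 0.161], [0.0, -0.154, 0.175]]
side hand 191 [[-0.047, -0.127, 0.151], [-0.034, -0.062, 0.163], [-0.003, -0.005, 0.17]]
side bar 99 [[-0.047, -0.092, 0.156], [-0.042, -0.055, 0.163], [-0.031, -0.009, 0.168]]
side knob 55 [[-0.078, 0.048, 0.016], [-0.072, 0.052, 0.041], [-0.062, 0.061, 0.06]]
clev [[-0.032, -0.337, 0.085], [-0.013, -0.222, 0.155], [0.0, -0.161, 0.177]]
world [ 0.6468 -0.0822]
dp units(cur axes) [-16.01 -10.71  -1.36] axes after turn [-14.42  12.78  -1.36] twist units(+z tool=-yaw) 18.84 | now [0.1698 0.5231 0.2054] 2.828 gw 0.0942 gf 0.0 F [ 0.1  0.6 -0.5] t 2.1 q [ 1.19  0.3   1.52 -0.    1.32 -0.07]
```

Request:
step_arm(
  deltas=[
    {"dp": [0, 0, -1]},
    {"dp": [0, 0, -1]},
    {"dp": [-0.95, -0.65, 0]},
    {"dp": [-0.95, -0.65, 0]},
    {"dp": [-0.95, -0.65, 0]},
    {"dp": [-0.95, -0.65, 0]},
    {"dp": [-0.95, -0.65, 0]},
    {"dp": [-0.95, -0.65, 0]},
    {"dp": [-0.95, -0.65, 0]},
    {"dp": [-0.95, -0.65, 0]},
    {"dp": [-0.95, -0.65, 0]},
    {"dp": [-0.95, -0.65, 0]},
  ],
  gripper=-0.2,
)

```text
invalid input at $.deltas[0]: expected keys dp, twist
```

Request:
step_arm(
  deltas=[
    {"dp": [0, 0, 0], "twist": 1},
    {"dp": [0, 0, 0], "twist": 1},
    {"dp": [0, 0, 0], "twist": 1},
    {"dp": [0, 0, 0], "twist": 1},
    {"dp": [0, 0, 0], "twist": 1},
    {"dp": [0, 0, 0], "twist": 1},
    {"dp": [0, 0, 0], "twist": 1},
    {"dp": [0, 0, 0], "twist": 1},
    {"dp": [0, 0, 0], "twist": 1},
    {"dp": [0, 0, 0], "twist": 1},
    {"dp": [0, 0, 0], "twist": 1},
    {"dp": [0, 0, 0], "twist": 1},
  ],
)

```text
time_s: 3.35
ee_pos: [0.1698, 0.5231, 0.2054]
eef_rot: [-3.142, 0.0, 1.987]
force: [-0.3, 0.8, -0.0]
grip_width: 0.0939
grip_force: 0.0
```

```bash
python3 to.py L -.04 -.043 .26 1.5708
```

```text
world [ 0.6509 -0.0804]
dp units(cur axes) [-18.66   4.9   -1.36] axes after turn [-14.37  12.88  -1.36] twist units(+z tool=-yaw) 6.79 | now [0.1698 0.5231 0.2054] 1.987 gw 0.0939 gf 0.0 F [-0.3  0.8 -0. ] t 3.4 q [ 1.19  0.3   1.52 -0.    1.32  0.77]
```

Request:
step_arm(
  deltas=[
    {"dp": [0, 0, -1], "twist": 1},
    {"dp": [0, 0, -1], "twist": 1},
    {"dp": [0, 0, 0], "twist": 1},
    {"dp": [0, 0, 0], "twist": 1},
    {"dp": [0, 0, 0], "twist": 1},
    {"dp": [0, 0, 0], "twist": 1},
    {"dp": [0, 0, 0], "twist": 0.8},
    {"dp": [-0.8, 0.7, 0], "twist": 0},
    {"dp": [-0.8, 0.7, 0], "twist": 0},
    {"dp": [-0.8, 0.7, 0], "twist": 0},
    {"dp": [-0.8, 0.7, 0], "twist": 0},
    {"dp": [-0.8, 0.7, 0], "twist": 0},
  ],
  gripper=-0.2,
)

```text
time_s: 4.55
ee_pos: [0.3014, 0.3542, 0.2856]
eef_rot: [3.141, -0.0, 1.516]
force: [-0.6, 0.5, 0.2]
grip_width: 0.0376
grip_force: 0.0
```

Request:
step_arm(
  deltas=[
    {"dp": [-0.8, 0.7, 0], "twist": 0},
    {"dp": [-0.8, 0.7, 0], "twist": 0},
    {"dp": [-0.8, 0.7, 0], "twist": 0},
    {"dp": [-0.8, 0.7, 0], "twist": 0},
    {"dp": [-0.8, 0.7, 0], "twist": 0},
    {"dp": [-0.8, 0.7, 0], "twist": 0},
    {"dp": [-0.8, 0.7, 0], "twist": 0},
    {"dp": [-0.8, 0.7, 0], "twist": 0},
    {"dp": [-0.8, 0.7, 0], "twist": 0},
    {"dp": [-0.8, 0.7, 0], "twist": 0},
    {"dp": [-0.8, 0.7, 0], "twist": 0},
    {"dp": [-0.8, 0.7, 0], "twist": 0},
  ],
)

```text
time_s: 5.75
ee_pos: [0.6157, -0.048, 0.2854]
eef_rot: [3.141, -0.0, 1.515]
force: [-0.2, 1.6, 0.1]
grip_width: 0.0375
grip_force: 0.0
```

```bash
python3 to.py L -.04 -.043 .26 1.5708
python3 - <<'E'
from h import *; from to import O,TH
im,d,c,T=shot('wrist','w1.png'); P,u,v=pts(d,c,T); C=im[v,u].astype(int)
cc,s=np.cos(TH),np.sin(TH); L=np.c_[(P[:,:2]-O)@np.array([[cc,-s],[s,cc]]),P[:,2]]
m=(C.max(1)<70)&(L[:,0]>-.06)&(L[:,0]<0.005)&(L[:,1]<.02)&(L[:,1]>-.15)&(L[:,2]>.13)&(L[:,2]<.18)
print(m.sum(),np.round(np.percentile(L[m],[2,50,98],axis=0),3).tolist())
m2=m&(L[:,0]<-.03);print(np.round(np.percentile(L[m2],[2,50,98],axis=0),3).tolist())
m=(L[:,2]>.278)&(L[:,2]<.3); print('posts',[ (np.round(np.percentile(L[mm],[2,50,98],axis=0),3).tolist()) for mm in (m&(L[:,1]>0.08),m&(L[:,1]<-.1)) if mm.sum()>5])
E
```

```text
world [ 0.6509 -0.0804]
dp units(cur axes) [-0.76  0.92  0.64] axes after turn [-0.76  0.92  0.64] twist units(+z tool=-yaw) 0.03 | now [ 0.6157 -0.048   0.2854] 1.515 gw 0.0375 gf 0.0 F [-0.2  1.6  0.1] t 5.8 q [-0.14  0.41  1.19  0.    1.54 -0.08]
966 [[-0.045, -0.09, 0.159], [-0.034, -0.016, 0.164], [-0.003, 0.0, 0.17]]
[[-0.045, -0.077, 0.161], [-0.039, -0.024, 0.164], [-0.031, -0.0, 0.166]]
posts [[[-0.009, 0.13, 0.278], [0.001, 0.13, 0.28], [0.012, 0.131, 0.281]]]
```

Request:
step_arm(
  deltas=[
    {"dp": [-0.38, 0.44, 0], "twist": 0},
    {"dp": [-0.38, 0.44, 0], "twist": 0},
    {"dp": [0, 0, 0.9], "twist": 0},
    {"dp": [0, 0, 0.9], "twist": 0},
    {"dp": [0, 0, 0.9], "twist": 0},
    {"dp": [0, 0, 0.5], "twist": 0},
    {"dp": [0, 0, 0.45], "twist": 0},
    {"dp": [0, 0, 0], "twist": 0},
  ],
)

```text
time_s: 6.6
ee_pos: [0.6472, -0.0785, 0.1368]
eef_rot: [-3.137, -0.001, 1.515]
force: [0.0, 0.9, -0.0]
grip_width: 0.0375
grip_force: 0.0
```

Request:
step_arm(
  deltas=[
    {"dp": [0, 0, 0], "twist": 0},
    {"dp": [0, 0, 0], "twist": 0},
    {"dp": [0, 0, 0], "twist": 0},
    {"dp": [0, 0, 0], "twist": 0},
  ],
  gripper=-1,
  squeeze=30,
)

```text
time_s: 7.0
ee_pos: [0.6509, -0.0789, 0.1412]
eef_rot: [3.133, 0.0, 1.515]
force: [10.8, -0.6, -1.8]
grip_width: 0.0111
grip_force: 30.0
```

Request:
step_arm(
  deltas=[
    {"dp": [0, 0.1, -0.2], "twist": 0},
    {"dp": [0, 0, -0.4], "twist": 0},
    {"dp": [0, 0, -0.4], "twist": 0},
    {"dp": [0, 0, -0.4], "twist": 0},
    {"dp": [0, 0, -0.4], "twist": 0},
    {"dp": [0, 0, -0.4], "twist": 0},
    {"dp": [0, 0, -0.3], "twist": 0},
    {"dp": [0, 0, -0.1], "twist": 0},
    {"dp": [0, 0, 0], "twist": 0},
    {"dp": [0, 0, 0], "twist": 0},
  ],
)

```text
time_s: 8.0
ee_pos: [0.651, -0.0789, 0.2442]
eef_rot: [-3.138, 0.0, 1.515]
force: [-14.2, 1.0, 3.3]
grip_width: 0.0113
grip_force: 30.0
```

Request:
step_arm(
  deltas=[
    {"dp": [0, 0, -0.1], "twist": 0},
    {"dp": [0, 0, -0.1], "twist": 0},
    {"dp": [0, 0, -0.05], "twist": 0},
    {"dp": [0, 0, 0], "twist": 0},
    {"dp": [0, 0, 0], "twist": 0},
  ],
)

```text
time_s: 8.5
ee_pos: [0.6507, -0.0787, 0.2467]
eef_rot: [-3.13, -0.001, 1.515]
force: [4.6, -0.8, -40.9]
grip_width: 0.0111
grip_force: 30.0
```

Request:
step_arm(
  deltas=[
    {"dp": [0, 0, 0.1], "twist": 0},
    {"dp": [0, 0, 0.05], "twist": 0},
    {"dp": [0, 0, 0], "twist": 0},
  ],
)

```text
time_s: 8.8
ee_pos: [0.6509, -0.0788, 0.2463]
eef_rot: [-3.136, -0.0, 1.515]
force: [-8.3, 0.3, -11.4]
grip_width: 0.0111
grip_force: 30.0
```

Request:
step_arm(
  deltas=[
    {"dp": [0, -0.1, 0], "twist": 0},
    {"dp": [0, 0, 0], "twist": 0},
    {"dp": [0, 0, 0], "twist": 0},
    {"dp": [0, 0, -0.5], "twist": 0},
    {"dp": [0, 0, -0.8], "twist": 0},
    {"dp": [0, 0, -0.5], "twist": 0},
  ],
  gripper=-0.2,
)

```text
time_s: 9.4
ee_pos: [0.6485, -0.0787, 0.3226]
eef_rot: [3.138, 0.0, 1.515]
force: [0.0, 0.2, 0.5]
grip_width: 0.0376
grip_force: 0.0
```

```bash
python3 to.py .455 -.3575 .25 3.32
python3 - <<'E'
from m import *; from to import O,TH
for n,P,C in cloud():
    c,s=np.cos(TH),np.sin(TH); L=np.c_[(P[:,:2]-O)@np.array([[c,-s],[s,c]]),P[:,2]]
    m=(C.max(1)<70)&(L[:,0]>-.06)&(L[:,0]<-.03)&(L[:,1]<.02)&(L[:,1]>-.12)&(L[:,2]>.2)&(L[:,2]<.285)
    print(n,m.sum(),np.round(np.percentile(L[m],[2,50,98],axis=0),3).tolist() if m.any() else '')
E
```

```text
dp units(cur axes) [-7.23 -4.45  1.8 ] axes after turn [ 6.   -6.01  1.79] twist units(+z tool=-yaw) -25.85 | now [ 0.6485 -0.0787  0.3226] 1.515 gw 0.0376 gf 0.0 F [0.  0.2 0.5] t 9.4 q [-0.18  0.5   0.99 -0.    1.66 -0.12]
top 0 
side 93 [[-0.046, -0.093, 0.262], [-0.042, -0.056, 0.268], [-0.031, -0.008, 0.271]]
```

Request:
step_arm(
  deltas=[
    {"dp": [-0.9, -0.56, 0], "twist": -1},
    {"dp": [0, 0, 0], "twist": -1},
    {"dp": [0, 0, 0], "twist": -1},
    {"dp": [0, 0, 0], "twist": -1},
    {"dp": [0, 0, 0], "twist": -1},
    {"dp": [0, 0, 0], "twist": -1},
    {"dp": [0, 0, 0], "twist": -1},
    {"dp": [0, 0, 0], "twist": -1},
    {"dp": [0, 0, 0], "twist": -1},
    {"dp": [0, 0, 0], "twist": -1},
    {"dp": [0, 0, 0], "twist": -1},
    {"dp": [0, 0, 0], "twist": -1},
  ],
  gripper=0.1,
)

```text
time_s: 10.7
ee_pos: [0.6238, -0.1134, 0.3186]
eef_rot: [-3.141, -0.001, 2.356]
force: [-0.2, -0.4, -0.8]
grip_width: 0.0518
grip_force: 0.0
```

Request:
step_arm(
  deltas=[
    {"dp": [0, 0, 0], "twist": -1},
    {"dp": [0, 0, 0], "twist": -1},
    {"dp": [0, 0, 0], "twist": -1},
    {"dp": [0, 0, 0], "twist": -1},
    {"dp": [0, 0, 0], "twist": -1},
    {"dp": [0, 0, 0], "twist": -1},
    {"dp": [0, 0, 0], "twist": -1},
    {"dp": [0, 0, 0], "twist": -1},
    {"dp": [0, 0, 0], "twist": -1},
    {"dp": [0, 0, 0], "twist": -1},
    {"dp": [0, 0, 0], "twist": -1},
    {"dp": [0, 0, 0], "twist": -1},
  ],
)

```text
time_s: 11.9
ee_pos: [0.6239, -0.1134, 0.3186]
eef_rot: [3.141, -0.001, -3.09]
force: [0.7, 1.1, 0.8]
grip_width: 0.0515
grip_force: 0.0
```

```bash
python3 to.py .455 -.3575 .2 3.32
```

```text
dp units(cur axes) [ 4.53 -5.88  2.97] axes after turn [ 5.24 -5.26  2.97] twist units(+z tool=-yaw) -1.81 | now [ 0.6239 -0.1134  0.3186] -3.09 gw 0.0515 gf 0.0 F [0.7 1.1 0.8] t 11.9 q [-0.24  0.45  1.06  0.    1.63 -1.86]
```

Request:
step_arm(
  deltas=[
    {"dp": [0, 0, 0], "twist": -0.9},
    {"dp": [0, 0, 0], "twist": -0.91},
    {"dp": [0.75, -0.75, 0.42], "twist": 0},
    {"dp": [0.75, -0.75, 0.42], "twist": 0},
    {"dp": [0.75, -0.75, 0.42], "twist": 0},
    {"dp": [0.75, -0.75, 0.42], "twist": 0},
    {"dp": [0.75, -0.75, 0.42], "twist": 0},
    {"dp": [0.75, -0.75, 0.42], "twist": 0},
    {"dp": [0.74, -0.76, 0.42], "twist": 0},
    {"dp": [0, 0, 0], "twist": 0},
  ],
)

```text
time_s: 12.9
ee_pos: [0.4509, -0.3598, 0.1987]
eef_rot: [3.139, -0.003, -2.97]
force: [-0.1, -0.0, -0.1]
grip_width: 0.0515
grip_force: 0.0
```

```bash
python3 - <<'E'
from h import *
im,d,c,T=shot('wrist','w2.png'); P,u,v=pts(d,c,T); C=im[v,u].astype(int); r,g,b=C.T; x,y,z=P.T
red=(r>90)&(g<.5*r)&(b<.5*r)&(np.hypot(x-.46,y+.357)<.09)
for t,m in [('all',red),('top',red&(z>.024)),('shank',(np.hypot(x-.53,y+.345)<.05)&(z>.009)&(z<.03)&(abs(r-b)<40))]:
    Q=P[m]; print(t,m.sum(),np.round(np.median(Q,0),4),[np.round(e,1) for e in cv2.minAreaRect((Q[:,:2]*1000).astype(np.float32))],np.round(np.percentile(Q,[1,99],axis=0),3).tolist())
E
python3 to.py .455 -.3575 .2 3.32
```

```text
all 1403 [ 0.4559 -0.3599  0.029 ] [array([ 458.2, -359.8]), array([79.2, 26.7]), np.float64(10.3)] [[0.419, -0.377, 0.019], [0.497, -0.342, 0.031]]
top 1383 [ 0.4564 -0.3597  0.029 ] [array([ 458.3, -359.8]), array([79.2, 26.7]), np.float64(10.3)] [[0.419, -0.377, 0.027], [0.497, -0.342, 0.031]]
shank 340 [ 0.5269 -0.3468  0.0199] [array([ 529.3, -346.6]), array([59.5, 10.9]), np.float64(9.9)] [[0.5, -0.356, 0.015], [0.558, -0.339, 0.022]]
dp units(cur axes) [-0.06  0.01  0.  ] axes after turn [-0.06  0.01  0.  ] twist units(+z tool=-yaw) -0.09 | now [ 0.4526 -0.3584  0.2001] -2.969 gw 0.0517 gf 0.0 F [ 0.8  0.3 -0. ] t 12.9 q [-0.73  0.37  1.45 -0.    1.33 -2.48]
```

View pics/w2.png

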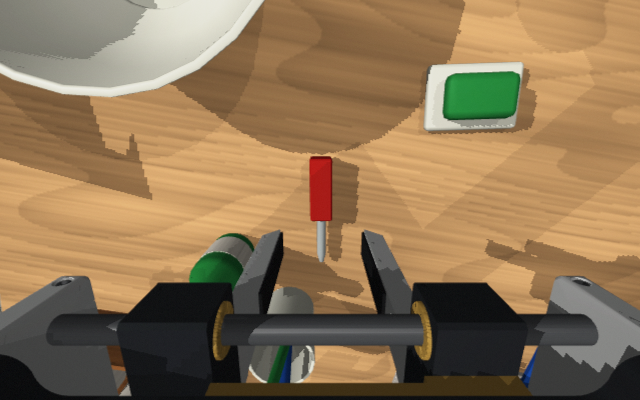

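Request:
step_arm(
  deltas=[
    {"dp": [-0.1, 0.05, 0.9], "twist": 0},
    {"dp": [0, 0, 0.9], "twist": 0},
    {"dp": [0, 0, 0.9], "twist": 0},
    {"dp": [0, 0, 0.9], "twist": 0},
    {"dp": [0, 0, 0.8], "twist": 0},
    {"dp": [0, 0, 0.5], "twist": 0},
    {"dp": [0, 0, 0], "twist": 0},
    {"dp": [0, 0, 0], "twist": 0},
  ],
)

```text
time_s: 13.75
ee_pos: [0.4586, -0.3542, 0.0066]
eef_rot: [-3.141, 0.0, -2.965]
force: [0.4, -0.6, -0.0]
grip_width: 0.0514
grip_force: 0.0
```

```bash
python3 to.py .4575 -.360 .004 -2.9636
```

```text
dp units(cur axes) [ 0.05 -0.14  0.07] axes after turn [ 0.05 -0.14  0.07] twist units(+z tool=-yaw) -0.02 | now [ 0.4586 -0.3542  0.0066] -2.965 gw 0.0514 gf 0.0 F [ 0.4 -0.6 -0. ] t 13.8 q [-0.72  0.6   1.6   0.    0.95 -2.47]
```

Request:
step_arm(
  deltas=[
    {"dp": [0.05, -0.14, 0.06], "twist": 0},
    {"dp": [0, 0, 0], "twist": 0},
  ],
)

```text
time_s: 13.95
ee_pos: [0.4574, -0.3613, 0.0046]
eef_rot: [-3.14, 0.001, -2.966]
force: [0.0, -0.1, -0.1]
grip_width: 0.0517
grip_force: 0.0
```

Request:
step_arm(
  deltas=[
    {"dp": [0, 0, 0], "twist": 0},
    {"dp": [0, 0, 0], "twist": 0},
    {"dp": [0, 0, 0], "twist": 0},
    {"dp": [0, 0, 0], "twist": 0},
    {"dp": [0, 0, 0], "twist": 0},
  ],
  gripper=-1,
  squeeze=45,
)

```text
time_s: 14.45
ee_pos: [0.457, -0.3604, 0.0036]
eef_rot: [-3.142, 0.0, -2.966]
force: [-1.7, 0.5, 2.5]
grip_width: 0.0275
grip_force: 45.0
```

Request:
step_arm(
  deltas=[
    {"dp": [0, 0, -0.5], "twist": 0},
    {"dp": [0, 0, -0.8], "twist": 0},
    {"dp": [0, 0, -0.9], "twist": 0},
    {"dp": [0, 0, -0.9], "twist": 0},
    {"dp": [0, 0, -0.9], "twist": 0},
    {"dp": [0, 0, -0.9], "twist": 0},
    {"dp": [0, 0, -0.6], "twist": 0},
    {"dp": [0, 0, 0], "twist": 0},
  ],
)

```text
time_s: 15.25
ee_pos: [0.4577, -0.3611, 0.2268]
eef_rot: [-3.137, 0.003, -2.966]
force: [0.5, -0.3, -0.1]
grip_width: 0.0276
grip_force: 45.0
```

```bash
python3 to.py L -.15 -.19 .2 3.14159
```

```text
world [ 0.5325 -0.2208]
dp units(cur axes) [-2.45  3.13  0.66] axes after turn [-1.66  3.61  0.66] twist units(+z tool=-yaw) 3.35 | now [ 0.4577 -0.3611  0.2268] -2.966 gw 0.0276 gf 45.0 F [ 0.5 -0.3 -0.1] t 15.2 q [-0.73  0.36  1.4   0.    1.38 -2.48]
```

Request:
step_arm(
  deltas=[
    {"dp": [0, 0, 0], "twist": 0.9},
    {"dp": [0, 0, 0], "twist": 0.9},
    {"dp": [0, 0, 0], "twist": 0.9},
    {"dp": [0, 0, 0], "twist": 0.65},
    {"dp": [-0.23, 0.6, 0.2], "twist": 0},
    {"dp": [-0.23, 0.6, 0.2], "twist": 0},
    {"dp": [-0.23, 0.6, 0.2], "twist": 0},
    {"dp": [-0.23, 0.6, 0], "twist": 0},
    {"dp": [-0.23, 0.6, 0], "twist": 0},
    {"dp": [0, 0.6, 0], "twist": 0},
    {"dp": [0, 0, 0], "twist": 0},
  ],
)

```text
time_s: 16.35
ee_pos: [0.5112, -0.2169, 0.1979]
eef_rot: [3.14, -0.002, 3.086]
force: [-0.2, -0.2, -0.9]
grip_width: 0.0277
grip_force: 45.0
```

```bash
python3 to.py L -.15 -.19 .1296 3.14159
cat > cl.py <<'E'
from m import *; from to import O,TH
# report pin & clevis in locker frame from side and top
c,s=np.cos(TH),np.sin(TH)
for n,P,C in cloud():
    L=np.c_[(P[:,:2]-O)@np.array([[c,-s],[s,c]]),P[:,2]]; r,g,b=C.T
    q=lambda t,m: print(n,t,m.sum(),np.round(np.percentile(L[m],[3,50,97],axis=0),4).tolist() if m.sum()>3 else '')
    reg=(L[:,1]<-.14)&(L[:,1]>-.26)&(L[:,2]>.09)&(L[:,2]<.3)
    blue=reg&(b>r+40)&(L[:,0]>-.06)&(L[:,0]<.03)&(L[:,2]<.18)
    q('clevis top',blue&(L[:,2]>.156)); q('clevis front',blue&(L[:,2]<.155)&(L[:,0]<-.024))
    red=reg&(r>90)&(g<.5*r)&(b<.5*r); q('pin handle',red)
    m=reg&(abs(r-b)<40)&(C.max(1)>60)&(L[:,0]>-.13)&(L[:,0]<-.04)&(L[:,2]<.27); q('shank?',m)
E
python3 cl.py
python3 - <<'E'
from h import *
a,_=ctrl.camera('side'); b,_=ctrl.camera('top')
cv2.imwrite('pics/c3.png',np.hstack([cv2.resize(a[170:290,340:460],(400,400),interpolation=cv2.INTER_CUBIC),cv2.resize(b[90:210,350:470],(400,400),interpolation=cv2.INTER_CUBIC)])[:,:,::-1])
E
```

```text
world [ 0.5325 -0.2208]
dp units(cur axes) [-0.54 -0.07  1.71] axes after turn [-0.54 -0.07  1.71] twist units(+z tool=-yaw) 0.03 | now [ 0.5112 -0.2169  0.1979] 3.086 gw 0.0277 gf 45.0 F [-0.2 -0.2 -0.9] t 16.4 q [-0.47  0.32  1.51  0.    1.31 -1.98]
top clevis top 77 [[-0.0336, -0.2178, 0.1575], [-0.0252, -0.1809, 0.1613], [0.0011, -0.1546, 0.1661]]
top clevis front 2 
top pin handle 0 
top shank? 0 
side clevis top 84 [[-0.0325, -0.2237, 0.1571], [-0.0242, -0.2132, 0.1629], [0.0, -0.1739, 0.166]]
side clevis front 22 [[-0.033, -0.2241, 0.1254], [-0.0279, -0.2222, 0.1403], [-0.0242, -0.2203, 0.1523]]
side pin handle 207 [[-0.2088, -0.2052, 0.1985], [-0.1889, -0.2014, 0.2201], [-0.1355, -0.1793, 0.2255]]
side shank? 51 [[-0.1248, -0.1967, 0.2068], [-0.0901, -0.1939, 0.2119], [-0.0728, -0.1878, 0.217]]
```

View pics/c3.png

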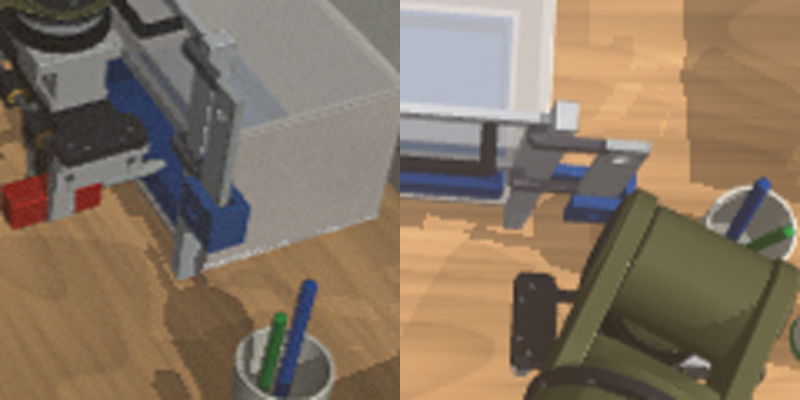

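Request:
step_arm(
  deltas=[
    {"dp": [0, 0, -0.4], "twist": 1},
    {"dp": [0, 0, -0.4], "twist": 1},
    {"dp": [0, 0, 0], "twist": 1},
    {"dp": [0, 0, 0], "twist": 1},
    {"dp": [0, 0, 0], "twist": 1},
    {"dp": [0, 0, 0], "twist": 1},
    {"dp": [0, 0, 0], "twist": 1},
    {"dp": [0, 0, 0], "twist": 1},
    {"dp": [0, 0, 0], "twist": 1},
    {"dp": [0, 0, 0], "twist": 1},
    {"dp": [0, 0, 0], "twist": 1},
    {"dp": [0, 0, 0], "twist": 1},
  ],
)

```text
time_s: 17.75
ee_pos: [0.5109, -0.2203, 0.231]
eef_rot: [-3.141, -0.0, 2.241]
force: [-0.3, -1.1, -0.7]
grip_width: 0.0278
grip_force: 45.0
```

Request:
step_arm(
  deltas=[
    {"dp": [0, 0, 0], "twist": 1},
    {"dp": [0, 0, 0], "twist": 1},
    {"dp": [0, 0, 0], "twist": 1},
    {"dp": [0, 0, 0], "twist": 1},
    {"dp": [0, 0, 0], "twist": 1},
    {"dp": [0, 0, 0], "twist": 1},
    {"dp": [0, 0, 0], "twist": 1},
    {"dp": [0, 0, 0], "twist": 1},
    {"dp": [0, 0, 0], "twist": 1},
    {"dp": [0, 0, 0], "twist": 1},
    {"dp": [0, 0, 0], "twist": 0.5},
    {"dp": [0, 0, 0], "twist": 0},
  ],
)

```text
time_s: 18.95
ee_pos: [0.511, -0.2201, 0.2311]
eef_rot: [-3.141, -0.0, 1.511]
force: [-0.5, 0.2, -1.2]
grip_width: 0.0278
grip_force: 45.0
```

Request:
step_arm(
  deltas=[
    {"dp": [-0.5, 0.8, 0], "twist": 0},
    {"dp": [-0.5, 0.8, 0], "twist": 0},
    {"dp": [-0.5, 0.8, 0], "twist": 0},
    {"dp": [-0.5, 0.8, 0], "twist": 0},
    {"dp": [-0.3, 0.6, 0], "twist": 0},
    {"dp": [0, 0, 0], "twist": 0},
    {"dp": [0, 0, 0], "twist": 0},
  ],
)

```text
time_s: 19.65
ee_pos: [0.6572, -0.3205, 0.2302]
eef_rot: [-3.14, -0.001, 1.513]
force: [-0.0, 0.1, -0.9]
grip_width: 0.0276
grip_force: 45.0
```

Run:
```python
from h import *; from to import O,TH
im,d,c,T=shot('wrist','w4.png'); o=ctrl.get_obs(); print(np.round(o['ee_pos'],4),o['grip_width'])
np.savez('w4.npz',im=im,d=d,T=T,k=[c[k] for k in('fx','fy','cx','cy')])
P,u,v=pts(d,c,T); C=im[v,u].astype(int); r,g,b=C.T; cc,s=np.cos(TH),np.sin(TH)
L=np.c_[(P[:,:2]-O)@np.array([[cc,-s],[s,cc]]),P[:,2]]
m=(b>r+40)&(L[:,2]>.155)&(L[:,2]<.172)&(L[:,1]<-.1)
print('clev',m.sum(),np.round(np.percentile(L[m],[2,10,50,90,98],axis=0),4).tolist(),u[m].min(),u[m].max(),v[m].min(),v[m].max())
m=(L[:,2]>.28)&(L[:,2]<.292)&(L[:,1]<-.1);print('post',m.sum(),np.round(np.percentile(L[m],[2,50,98],axis=0),4).tolist() if m.any() else '')
```

```text
[ 0.6571 -0.3202  0.2311] 0.027854361301865856
clev 1933 [[-0.0331, -0.2198, 0.1618], [-0.0313, -0.2166, 0.1623], [-0.0089, -0.1923, 0.1633], [0.0005, -0.1627, 0.1642], [0.0018, -0.1523, 0.1647]] 304 349 47 140
post 834 [[-0.0443, -0.2875, 0.2803], [-0.0051, -0.2722, 0.2863], [0.0065, -0.2714, 0.2918]]
```

View pics/w4.png

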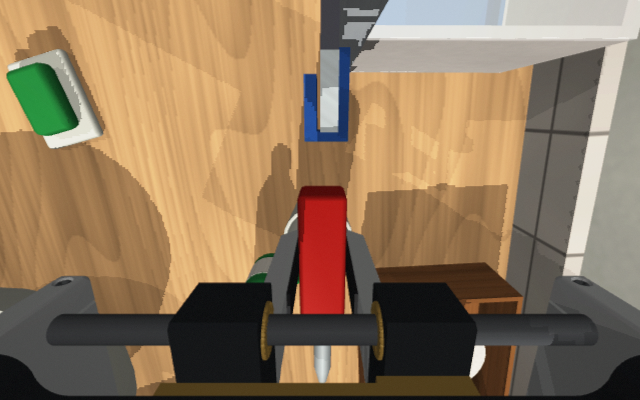

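The wrist view shows the clevis, open at the top, at columns 304–349 and rows 47–140, with the strip in its gap. The front cheek covers columns 304–317 and rows 73–140. The pin's red handle is at (322,250), held straight.

Run:
```python
from h import *; from to import O,TH
f=np.load('w4.npz'); im,d,T=f['im'],f['d'],f['T']; c=dict(zip(('fx','fy','cx','cy'),f['k']))
P,u,v=pts(d,c,T); C=im[v,u].astype(int); r,g,b=C.T; cc,s=np.cos(TH),np.sin(TH)
L=np.c_[(P[:,:2]-O)@np.array([[cc,-s],[s,cc]]),P[:,2]]
m=(b>r+40)&(L[:,2]>.158)&(L[:,1]<-.1)&(L[:,1]>-.23)
for col in (306,309,312,315,330,340,345):
    k=m&(u==col); 
    if k.any(): print(col,'rows',v[k].min(),v[k].max(),'y',np.round([L[k,1].max(),L[k,1].min()],4),'x',np.round(np.median(L[k,0]),4),'z',np.round(np.median(L[k,2]),4))
for row in (60,80,95,110,125,135):
    k=m&(v==row); print(row,'x',np.round([L[k,0].min(),L[k,0].max()],4),'y',np.round(np.median(L[k,1]),4))
m=(b>r+40)&(L[:,1]<-.1)&(L[:,1]>-.24)&(v>130); 
for row in range(130,143,2):
    k=m&(v==row); print(row,np.round(np.median(L[k],0),4) if k.any() else '')
```

```text
306 rows 74 140 y [-0.1692 -0.2199] x -0.0316 z 0.1633
309 rows 74 140 y [-0.1693 -0.2198] x -0.0292 z 0.1633
312 rows 74 140 y [-0.1693 -0.2199] x -0.0268 z 0.1635
315 rows 74 140 y [-0.1692 -0.2199] x -0.0244 z 0.1631
330 rows 132 140 y [-0.2134 -0.2199] x -0.0121 z 0.1634
340 rows 48 140 y [-0.1507 -0.2198] x -0.0045 z 0.1634
345 rows 47 140 y [-0.1501 -0.2199] x -0.0005 z 0.1632
60 x [-0.0056  0.0021] y -0.1593
80 x [-0.0328  0.0017] y -0.1736
95 x [-0.033  0.002] y -0.1847
110 x [-0.0333  0.0015] y -0.1961
125 x [-0.0335  0.0017] y -0.2078
135 x [-0.0336  0.0018] y -0.2158
130 
132 [-0.0159 -0.2134  0.1633]
134 [-0.0159 -0.215   0.1633]
136 [-0.0155 -0.2166  0.1631]
138 [-0.0154 -0.2182  0.1634]
140 [-0.0154 -0.2199  0.1636]
142
```

Request:
step_arm(
  deltas=[
    {"dp": [0.5, -0.8, 0], "twist": 0},
    {"dp": [0.5, -0.8, 0], "twist": 0},
    {"dp": [0.5, -0.8, 0], "twist": 0},
    {"dp": [0.5, -0.8, 0], "twist": 0},
    {"dp": [0.3, -0.6, 0], "twist": 0},
    {"dp": [0, 0, 0], "twist": -1},
    {"dp": [0, 0, 0], "twist": -1},
    {"dp": [0, 0, 0], "twist": -1},
    {"dp": [0, 0, 0], "twist": -1},
    {"dp": [0, 0, 0], "twist": -1},
    {"dp": [0, 0, 0], "twist": -1},
    {"dp": [0, 0, 0], "twist": -1},
  ],
)

```text
time_s: 20.9
ee_pos: [0.5104, -0.2189, 0.2323]
eef_rot: [3.141, 0.001, 2.005]
force: [0.3, -0.1, -0.7]
grip_width: 0.0278
grip_force: 45.0
```

Request:
step_arm(
  deltas=[
    {"dp": [0, 0, 0], "twist": -1},
    {"dp": [0, 0, 0], "twist": -1},
    {"dp": [0, 0, 0], "twist": -1},
    {"dp": [0, 0, 0], "twist": -1},
    {"dp": [0, 0, 0], "twist": -1},
    {"dp": [0, 0, 0], "twist": -1},
    {"dp": [0, 0, 0], "twist": -1},
    {"dp": [0, 0, 0], "twist": -1},
    {"dp": [0, 0, 0], "twist": -1},
    {"dp": [0, 0, 0], "twist": -1},
    {"dp": [0, 0, 0], "twist": -1},
    {"dp": [0, 0, 0], "twist": -1},
  ],
)

```text
time_s: 22.1
ee_pos: [0.5104, -0.2189, 0.2323]
eef_rot: [-3.141, 0.001, 2.842]
force: [0.1, -0.2, -1.7]
grip_width: 0.0274
grip_force: 45.0
```

Request:
step_arm(
  deltas=[
    {"dp": [0, 0, 0], "twist": -1},
    {"dp": [0, 0, 0], "twist": -1},
    {"dp": [0, 0, 0.8], "twist": -1},
    {"dp": [0, 0, 0.8], "twist": -0.5},
    {"dp": [0, 0, 0.7], "twist": 0},
    {"dp": [0, 0, 0], "twist": 0},
    {"dp": [0, 0, 0], "twist": 0},
  ],
)

```text
time_s: 22.8
ee_pos: [0.5111, -0.2193, 0.1409]
eef_rot: [-3.141, 0.001, 3.083]
force: [-0.1, 0.2, -0.2]
grip_width: 0.0274
grip_force: 45.0
```

```bash
python3 to.py L -.15 -.1914 .1296 3.14159; python3 cl.py|grep side
```

```text
world [ 0.5325 -0.2222]
dp units(cur axes) [-0.54 -0.04  0.28] axes after turn [-0.54 -0.04  0.28] twist units(+z tool=-yaw) -0.0 | now [ 0.5111 -0.2193  0.1409] 3.083 gw 0.0274 gf 45.0 F [-0.1  0.2 -0.2] t 22.8 q [-0.47  0.37  1.58 -0.    1.19 -1.98]
side clevis top 86 [[-0.0332, -0.2231, 0.157], [-0.0243, -0.2124, 0.1627], [0.0001, -0.1736, 0.1657]]
side clevis front 22 [[-0.0328, -0.2241, 0.1255], [-0.0288, -0.2223, 0.1384], [-0.025, -0.2091, 0.1524]]
side pin handle 180 [[-0.2075, -0.2061, 0.1419], [-0.19, -0.2021, 0.1643], [-0.1364, -0.1809, 0.1689]]
side shank? 29 [[-0.1207, -0.1987, 0.1501], [-0.0843, -0.1943, 0.1562], [-0.0702, -0.1906, 0.1606]]
```

Request:
step_arm(
  deltas=[
    {"dp": [-0.25, -0.04, 0.28], "twist": 0},
    {"dp": [-0.25, 0, 0], "twist": 0},
    {"dp": [0, 0, 0], "twist": 0},
    {"dp": [0, 0, 0], "twist": 0},
  ],
)

```text
time_s: 23.3
ee_pos: [0.5314, -0.2221, 0.129]
eef_rot: [-3.141, 0.001, 3.084]
force: [0.3, -0.3, -0.5]
grip_width: 0.0274
grip_force: 45.0
```

```bash
python3 to.py L -.125 -.1914 .1296 3.14159; python3 cl.py|grep side
```

```text
world [ 0.5574 -0.2236]
dp units(cur axes) [-0.65 -0.   -0.01] axes after turn [-0.65 -0.   -0.01] twist units(+z tool=-yaw) -0.0 | now [ 0.5314 -0.2221  0.129 ] 3.084 gw 0.0274 gf 45.0 F [ 0.3 -0.3 -0.5] t 23.3 q [-0.46  0.43  1.53 -0.    1.18 -1.97]
side clevis top 87 [[-0.0333, -0.2236, 0.1576], [-0.024, -0.2131, 0.1626], [-0.0005, -0.1738, 0.1659]]
side clevis front 22 [[-0.0319, -0.2256, 0.1203], [-0.0291, -0.2219, 0.1375], [-0.0243, -0.2189, 0.1534]]
side pin handle 176 [[-0.188, -0.2072, 0.1295], [-0.1709, -0.2035, 0.1515], [-0.1161, -0.1814, 0.1564]]
side shank? 23 [[-0.0908, -0.2104, 0.1383], [-0.0603, -0.1945, 0.1438], [-0.0509, -0.1895, 0.1889]]
```

Request:
step_arm(
  deltas=[
    {"dp": [-0.2, 0, -0.01], "twist": 0},
    {"dp": [-0.15, 0, 0], "twist": 0},
    {"dp": [-0.15, 0, 0], "twist": 0},
    {"dp": [-0.15, 0, 0], "twist": 0},
    {"dp": [0, 0, 0], "twist": 0},
  ],
)

```text
time_s: 23.9
ee_pos: [0.5577, -0.2236, 0.1284]
eef_rot: [3.142, -0.0, 3.084]
force: [-0.1, -0.0, -1.6]
grip_width: 0.0276
grip_force: 45.0
```

```bash
python3 to.py L -.0745 -.1914 .1296 3.14159
```

```text
world [ 0.6078 -0.2266]
dp units(cur axes) [-1.26 -0.   -0.03] axes after turn [-1.26 -0.   -0.03] twist units(+z tool=-yaw) -0.0 | now [ 0.5577 -0.2236  0.1284] 3.084 gw 0.0276 gf 45.0 F [-0.1 -0.  -1.6] t 23.9 q [-0.44  0.48  1.45  0.    1.21 -1.96]
```

No contact force, so I'll keep going in small steps.

Request:
step_arm(
  deltas=[
    {"dp": [-0.15, 0, -0.02], "twist": 0},
    {"dp": [-0.15, 0, 0], "twist": 0},
    {"dp": [-0.15, 0, 0], "twist": 0},
    {"dp": [0, 0, 0], "twist": 0},
  ],
)

```text
time_s: 24.3
ee_pos: [0.5757, -0.2246, 0.1293]
eef_rot: [-3.142, 0.0, 3.084]
force: [0.2, 0.2, -1.7]
grip_width: 0.0275
grip_force: 45.0
```

Request:
step_arm(
  deltas=[
    {"dp": [-0.15, 0, 0], "twist": 0},
    {"dp": [-0.15, 0, 0], "twist": 0},
    {"dp": [-0.15, 0, 0], "twist": 0},
    {"dp": [0, 0, 0], "twist": 0},
  ],
)

```text
time_s: 24.7
ee_pos: [0.5936, -0.2257, 0.1293]
eef_rot: [-3.142, 0.0, 3.084]
force: [-0.4, 0.2, -0.4]
grip_width: 0.0276
grip_force: 45.0
```

Request:
step_arm(
  deltas=[
    {"dp": [-0.15, 0, 0], "twist": 0},
    {"dp": [-0.1, 0, 0], "twist": 0},
    {"dp": [-0.1, 0, 0], "twist": 0},
    {"dp": [0, 0, 0], "twist": 0},
  ],
)

```text
time_s: 25.1
ee_pos: [0.6067, -0.2264, 0.1292]
eef_rot: [3.141, -0.002, 3.083]
force: [-4.3, 1.2, 0.6]
grip_width: 0.0276
grip_force: 45.0
```

Request:
step_arm(
  deltas=[
    {"dp": [-0.05, 0, 0], "twist": 0},
    {"dp": [-0.05, 0, 0], "twist": 0},
    {"dp": [0, 0, 0], "twist": 0},
  ],
)

```text
time_s: 25.4
ee_pos: [0.6078, -0.2264, 0.129]
eef_rot: [3.14, -0.01, 3.083]
force: [-30.3, 5.0, 10.7]
grip_width: 0.0276
grip_force: 45.0
```

```bash
python3 to.py L -.0745 -.1914 .1296 3.14159; python3 cl.py|grep side
```

```text
world [ 0.6078 -0.2266]
dp units(cur axes) [-0.   -0.   -0.01] axes after turn [-0.   -0.   -0.01] twist units(+z tool=-yaw) -0.01 | now [ 0.6078 -0.2264  0.129 ] 3.083 gw 0.0276 gf 45.0 F [-30.3   5.   10.7] t 25.4 q [-0.41  0.59  1.29 -0.    1.27 -1.92]
side clevis top 23 [[-0.0312, -0.2246, 0.1563], [-0.0147, -0.2216, 0.1608], [-0.0005, -0.219, 0.1652]]
side clevis front 20 [[-0.033, -0.2247, 0.1248], [-0.0289, -0.2222, 0.1392], [-0.0241, -0.22, 0.1547]]
side pin handle 173 [[-0.1124, -0.2074, 0.131], [-0.0935, -0.2033, 0.152], [-0.0396, -0.182, 0.1569]]
side shank? 190 [[-0.1045, -0.2324, 0.1423], [-0.0831, -0.2139, 0.1823], [-0.0676, -0.158, 0.2639]]
```

Request:
step_arm(
  deltas=[
    {"dp": [0.05, 0, 0], "twist": 0},
    {"dp": [0.03, 0, 0], "twist": 0},
    {"dp": [0, 0, 0], "twist": 0},
  ],
)

```text
time_s: 25.8
ee_pos: [0.6076, -0.2266, 0.1294]
eef_rot: [3.142, -0.001, 3.083]
force: [-3.4, 1.1, -0.2]
grip_width: 0.0276
grip_force: 45.0
```

Request:
step_arm(
  deltas=[
    {"dp": [0, 0, 0], "twist": 0},
    {"dp": [0, 0, 0], "twist": 0},
    {"dp": [0, 0, 0], "twist": 0},
    {"dp": [0, 0, -0.5], "twist": 0},
    {"dp": [0, 0, -0.9], "twist": 0},
    {"dp": [0, 0, -0.6], "twist": 0},
  ],
  gripper=0.1,
)

```text
time_s: 26.4
ee_pos: [0.6082, -0.2267, 0.2118]
eef_rot: [-3.141, 0.002, 3.083]
force: [0.3, 0.2, 0.3]
grip_width: 0.0519
grip_force: 0.0
```

```bash
python3 cl.py|grep side; python3 to.py L -.15 .06 .2 3.14159
```

```text
side clevis top 77 [[-0.0324, -0.2233, 0.1571], [-0.0247, -0.213, 0.1624], [-0.0002, -0.1792, 0.1657]]
side clevis front 18 [[-0.0339, -0.2244, 0.1255], [-0.0298, -0.2219, 0.1389], [-0.0255, -0.2198, 0.1519]]
side pin handle 335 [[-0.1135, -0.2079, 0.1253], [-0.0766, -0.2022, 0.1462], [-0.0399, -0.181, 0.1531]]
side shank? 151 [[-0.0848, -0.2321, 0.1506], [-0.0808, -0.228, 0.2448], [-0.0643, -0.1568, 0.269]]
world [0.547  0.0288]
dp units(cur axes) [1.92 6.3  0.31] axes after turn [1.92 6.3  0.31] twist units(+z tool=-yaw) -0.0 | now [ 0.609  -0.227   0.2136] 3.083 gw 0.0518 gf 0.0 F [ 0.4 -0.9  0.6] t 26.5 q [-0.41  0.52  1.2   0.    1.42 -1.93]
```

Request:
step_arm(
  deltas=[
    {"dp": [1, 0, 0], "twist": 0},
    {"dp": [0.92, 0.6, 0], "twist": 0},
    {"dp": [0, 0.95, 0], "twist": 0},
    {"dp": [0, 0.95, 0], "twist": 0},
    {"dp": [0, 0.95, 0], "twist": 0},
    {"dp": [0, 0.95, 0.31], "twist": 0},
    {"dp": [0, 0.95, 0.9], "twist": 0},
    {"dp": [0, 0.95, 0.9], "twist": 0},
    {"dp": [0, 0, 0.9], "twist": 0},
    {"dp": [0, 0, 0.9], "twist": 0},
    {"dp": [0, 0, 0.6], "twist": 0},
    {"dp": [0, 0, 0], "twist": 0},
  ],
  gripper=0.2,
)

```text
time_s: 27.7
ee_pos: [0.5434, 0.0262, 0.0287]
eef_rot: [-3.141, -0.006, 3.083]
force: [0.2, 0.5, 0.7]
grip_width: 0.0563
grip_force: 0.0
```

```bash
python3 to.py L -.071 .0586 .029 3.14159
```

```text
world [0.6258 0.0228]
dp units(cur axes) [-2.06  0.03 -0.02] axes after turn [-2.06  0.03 -0.02] twist units(+z tool=-yaw) -0.0 | now [0.5434 0.0262 0.0287] 3.083 gw 0.0563 gf 0.0 F [0.2 0.5 0.7] t 27.7 q [-0.02  0.5   1.69  0.    0.96 -1.53]
```

Request:
step_arm(
  deltas=[
    {"dp": [-0.5, 0, 0], "twist": 0},
    {"dp": [-0.5, 0, 0], "twist": 0},
    {"dp": [-0.5, 0, 0], "twist": 0},
    {"dp": [-0.3, 0, 0], "twist": 0},
    {"dp": [-0.26, 0, 0], "twist": 0},
    {"dp": [0, 0, 0], "twist": 0},
  ],
)

```text
time_s: 28.3
ee_pos: [0.629, 0.0211, 0.0334]
eef_rot: [3.142, 0.002, 3.083]
force: [-0.1, -1.3, -0.0]
grip_width: 0.0564
grip_force: 0.0
```

Request:
step_arm(
  deltas=[
    {"dp": [0, 0, 0], "twist": 0},
    {"dp": [0, 0, 0], "twist": 0},
    {"dp": [0, 0, 0], "twist": 0},
    {"dp": [0, 0, 0], "twist": 0},
  ],
  gripper=-1,
  squeeze=30,
)

```text
time_s: 28.7
ee_pos: [0.6277, 0.0213, 0.0325]
eef_rot: [-3.142, 0.0, 3.083]
force: [0.4, 0.1, 0.4]
grip_width: 0.0278
grip_force: 0.0
```

Request:
step_arm(
  deltas=[
    {"dp": [0, 0, 0], "twist": 0},
    {"dp": [0, 0, 0], "twist": 0},
    {"dp": [0, 0, 0], "twist": 0},
  ],
)

```text
time_s: 29.0
ee_pos: [0.6278, 0.0228, 0.0324]
eef_rot: [3.14, 0.0, 3.084]
force: [-0.2, 9.5, 0.8]
grip_width: 0.0176
grip_force: 30.0
```

Request:
step_arm(
  deltas=[
    {"dp": [0.2, 0, 0], "twist": 0},
    {"dp": [0.4, 0, 0], "twist": 0},
    {"dp": [0.5, 0, 0], "twist": 0},
    {"dp": [0.5, 0, 0], "twist": 0},
    {"dp": [0.5, 0, 0], "twist": 0},
    {"dp": [0.5, 0, 0], "twist": 0},
    {"dp": [0.5, 0, 0], "twist": 0},
    {"dp": [0.5, 0, 0], "twist": 0},
    {"dp": [0.4, 0, 0], "twist": 0},
    {"dp": [0, 0, 0], "twist": 0},
  ],
)

```text
time_s: 30.0
ee_pos: [0.4666, 0.0325, 0.0324]
eef_rot: [3.139, -0.001, 3.083]
force: [-0.2, 18.7, -3.4]
grip_width: 0.0171
grip_force: 30.0
```

Request:
step_arm(
  deltas=[
    {"dp": [0.1, 0.06, 0], "twist": 0},
    {"dp": [0.1, 0.04, 0], "twist": 0},
    {"dp": [0.1, 0, 0], "twist": 0},
    {"dp": [0, 0, 0], "twist": 0},
    {"dp": [0, 0, 0], "twist": 0},
  ],
)

```text
time_s: 30.5
ee_pos: [0.4579, 0.0332, 0.0324]
eef_rot: [-3.139, 0.004, 3.084]
force: [13.1, -20.2, -11.6]
grip_width: 0.0173
grip_force: 30.0
```

Request:
step_arm(
  deltas=[
    {"dp": [-0.1, -0.04, 0], "twist": 0},
    {"dp": [0, 0, 0], "twist": 0},
    {"dp": [0, 0, 0], "twist": 0},
  ],
  gripper=0.2,
)

```text
time_s: 30.8
ee_pos: [0.4601, 0.0335, 0.0323]
eef_rot: [3.142, -0.0, 3.083]
force: [-0.3, 0.2, -0.1]
grip_width: 0.0376
grip_force: 0.0
```

Request:
step_arm(
  deltas=[
    {"dp": [0, 0, -0.8], "twist": 0},
    {"dp": [0, 0, -0.9], "twist": 0},
    {"dp": [0, 0, -0.9], "twist": 0},
    {"dp": [0, 0, -0.9], "twist": 0},
    {"dp": [0, 0, -0.9], "twist": 0},
    {"dp": [0, 0, 0], "twist": 0},
  ],
)

```text
time_s: 31.4
ee_pos: [0.4617, 0.0337, 0.2127]
eef_rot: [3.141, 0.007, 3.084]
force: [0.0, -0.2, -0.8]
grip_width: 0.0561
grip_force: 0.0
```

```bash
cat > bt.py <<'E'
from m import *
# amber/yellow bottles: cap clusters (white, z .072-.09) near
for n,P,C in cloud():
    x,y,z=P.T
    m=(z>.057)&(z<.09)&(x>.28)&(x<.75)&(y>.1)&(y<.48)
    Q=P[m]; K=C[m]
    g=np.zeros((240,240),np.uint8); ix=((Q[:,0]-.25)*400).astype(int); iy=((Q[:,1]-.05)*400).astype(int); ok=(iy<240)&(ix<240); g[ix[ok],iy[ok]]=1
    N,lab=cv2.connectedComponents(cv2.morphologyEx(g,cv2.MORPH_CLOSE,np.ones((3,3),np.uint8)))
    for i in range(1,N):
        k=ok.copy(); k[ok]=lab[ix[ok],iy[ok]]==i
        if k.sum()<25: continue
        S=Q[k]; sh=S[S[:,2]<.068]; cap=S[S[:,2]>.074]
        r=cv2.minAreaRect((S[:,:2]*1000).astype(np.float32)); col=K[k][S[:,2]<.068]
        print(n,k.sum(),'rect',np.round(r[0],1),np.round(r[1],1),round(r[2],1),'cap',np.round((cap[:,:2].max(0)+cap[:,:2].min(0))/2,4) if len(cap) else '', 'colour',np.median(col,axis=0) if len(col) else '')
E
python3 bt.py; python3 to.py .548 .2825 .15 2.871
```

```text
top 209 rect [369.  149.9] [42.9 43. ] 64.6 cap [0.3687 0.1499] colour [228. 195.  47.]
top 222 rect [403.9 298.1] [43.6 43.6] 17.7 cap [0.4032 0.2988] colour [160.  99.  52.]
top 224 rect [462.  384.8] [43.7 43.2] 6.3 cap [0.4618 0.3855] colour [160.5 100.   52. ]
top 215 rect [547.8 285.8] [44.7 43.7] 71.8 cap [0.5475 0.2855] colour [162. 101.  54.]
side 137 rect [367.9 143.3] [42.9 41. ] 71.6 cap [0.3681 0.1465] colour [170. 146.  23.]
side 122 rect [403.9 294.2] [44.1 45.2] 16.1 cap [0.4037 0.2942] colour [114.  68.  32.]
side 108 rect [460.9 377.3] [44.4 43.6] 3.1 cap [0.4625 0.3826] colour [114.  68.  34.]
dp units(cur axes) [-1.83  6.34  1.46] axes after turn [-0.45  6.58  1.46] twist units(+z tool=-yaw) 3.04 | now [0.4602 0.0336 0.2084] 3.084 gw 0.0563 gf 0.0 F [-0.1  0.6  0.2] t 31.5 q [-0.01  0.1   1.76  0.    1.29 -1.52]
```

Request:
step_arm(
  deltas=[
    {"dp": [0, 0, 0], "twist": 1},
    {"dp": [0, 0, 0], "twist": 1},
    {"dp": [0, 0, 0], "twist": 1},
    {"dp": [-0.06, 0.94, 0], "twist": 0.3},
    {"dp": [-0.06, 0.94, 0], "twist": 0},
    {"dp": [-0.06, 0.94, 0], "twist": 0},
    {"dp": [-0.06, 0.94, 0], "twist": 0},
    {"dp": [-0.06, 0.94, 0], "twist": 0},
    {"dp": [-0.06, 0.94, 0.5], "twist": 0},
    {"dp": [-0.06, 0.94, 0.5], "twist": 0},
    {"dp": [0, 0, 0], "twist": 0},
  ],
  gripper=0.4,
)

```text
time_s: 32.6
ee_pos: [0.5491, 0.2839, 0.1623]
eef_rot: [-3.137, -0.006, 2.856]
force: [-0.4, -0.7, -0.4]
grip_width: 0.0657
grip_force: 0.0
```

```bash
python3 to.py .548 .283 .027 2.853
python3 - <<'E'
from h import *
im,d,c,T=shot('wrist'); P,u,v=pts(d,c,T); x,y,z=P.T
for bx,by in [(.548,.283),(.404,.2965),(.462,.382)]:
    m=(np.hypot(x-bx,y-by)<.045)&(z>.057)&(z<.09); 
    if m.sum()>20: print(m.sum(),[np.round(e,1) for e in cv2.minAreaRect((P[m][:,:2]*1000).astype(np.float32))])
E
```

```text
dp units(cur axes) [-0.   -0.01  3.38] axes after turn [-0.   -0.01  3.38] twist units(+z tool=-yaw) 0.04 | now [0.5491 0.2839 0.1623] 2.856 gw 0.0657 gf 0.0 F [-0.4 -0.7 -0.4] t 32.6 q [ 0.42  0.49  1.36  0.    1.3  -0.87]
1845 [array([549., 285.]), array([43.7, 44.2]), np.float64(73.9)]
2794 [array([404.2, 298.1]), array([44.2, 44.1]), np.float64(18.7)]
2553 [array([463.1, 384. ]), array([44., 44.]), np.float64(4.8)]
```

Request:
step_arm(
  deltas=[
    {"dp": [0, 0.02, 0.9], "twist": 0},
    {"dp": [0, 0, 0.9], "twist": 0},
    {"dp": [0, 0, 0.9], "twist": 0},
    {"dp": [0, 0, 0.5], "twist": 0},
    {"dp": [0, 0, 0.18], "twist": 0},
    {"dp": [0, 0, 0], "twist": 0},
  ],
)

```text
time_s: 33.25
ee_pos: [0.5505, 0.2813, 0.0328]
eef_rot: [-3.141, -0.001, 2.852]
force: [0.7, 0.1, 0.5]
grip_width: 0.0657
grip_force: 0.0
```

Request:
step_arm(
  deltas=[
    {"dp": [0, 0, 0], "twist": 0},
    {"dp": [0, 0, 0], "twist": 0},
    {"dp": [0, 0, 0], "twist": 0},
    {"dp": [0, 0, 0], "twist": 0},
    {"dp": [0, 0, 0], "twist": 0},
    {"dp": [0, 0, 0], "twist": 0},
  ],
  gripper=-1,
  squeeze=25,
)

```text
time_s: 33.85
ee_pos: [0.5513, 0.2823, 0.0341]
eef_rot: [3.141, 0.001, 2.853]
force: [-0.0, 0.1, 6.9]
grip_width: 0.0436
grip_force: 25.0
```

Request:
step_arm(
  deltas=[
    {"dp": [0, 0, -0.5], "twist": 0},
    {"dp": [0, 0, -0.7], "twist": 0},
    {"dp": [0, 0, -0.7], "twist": 0},
    {"dp": [0, 0, -0.5], "twist": 0},
    {"dp": [0, 0, 0], "twist": 0},
  ],
)

```text
time_s: 34.35
ee_pos: [0.5518, 0.2825, 0.1319]
eef_rot: [3.139, 0.004, 2.853]
force: [0.3, -0.2, -1.5]
grip_width: 0.0441
grip_force: 25.0
```

```bash
python3 to.py L -.11 -.062 .12 3.14159
```

```text
world [ 0.5799 -0.0953]
dp units(cur axes) [-3.36 -8.86  0.28] axes after turn [-1.25 -9.39  0.27] twist units(+z tool=-yaw) -3.3 | now [0.5518 0.2825 0.1319] 2.853 gw 0.0441 gf 25.0 F [ 0.3 -0.2 -1.5] t 34.4 q [ 0.41  0.52  1.39 -0.    1.23 -0.87]
```

Request:
step_arm(
  deltas=[
    {"dp": [0, 0, 0], "twist": -0.9},
    {"dp": [0, 0, 0], "twist": -0.9},
    {"dp": [0, 0, 0], "twist": -0.9},
    {"dp": [0, -0.5, 0], "twist": -0.6},
    {"dp": [0, -0.9, 0], "twist": 0},
    {"dp": [-0.15, -0.9, 0], "twist": 0},
    {"dp": [-0.15, -0.9, 0], "twist": 0},
    {"dp": [-0.15, -0.9, 0], "twist": 0},
    {"dp": [-0.2, -0.9, 0], "twist": 0},
    {"dp": [-0.2, -0.9, 0], "twist": 0},
    {"dp": [-0.2, -0.9, 0], "twist": 0},
    {"dp": [-0.2, -0.9, 0], "twist": 0},
  ],
)

```text
time_s: 35.55
ee_pos: [0.5814, -0.0298, 0.1276]
eef_rot: [3.142, -0.002, 3.083]
force: [0.0, 0.4, 0.1]
grip_width: 0.0433
grip_force: 25.0
```

Request:
step_arm(
  deltas=[
    {"dp": [0, -0.9, 0], "twist": 0},
    {"dp": [0, -0.79, 0], "twist": 0},
    {"dp": [0, 0, 0.5], "twist": 0},
    {"dp": [0, 0, 0.5], "twist": 0},
    {"dp": [0, 0, 0.5], "twist": 0},
    {"dp": [0, 0, 0.3], "twist": 0},
    {"dp": [0, 0, 0], "twist": 0},
  ],
)

```text
time_s: 36.25
ee_pos: [0.5768, -0.0955, 0.0547]
eef_rot: [3.141, -0.004, 3.083]
force: [0.0, -0.6, -0.8]
grip_width: 0.044
grip_force: 25.0
```

```bash
python3 to.py L -.11 -.062 .050 3.14159
```

```text
world [ 0.5799 -0.0953]
dp units(cur axes) [-0.08  0.01  0.12] axes after turn [-0.08  0.01  0.12] twist units(+z tool=-yaw) -0.0 | now [ 0.5768 -0.0955  0.0547] 3.083 gw 0.044 gf 25.0 F [ 0.  -0.6 -0.8] t 36.2 q [-0.23  0.54  1.56 -0.    1.05 -1.74]
```

Request:
step_arm(
  deltas=[
    {"dp": [0, 0, 0.1], "twist": 0},
    {"dp": [0, 0, 0.04], "twist": 0},
    {"dp": [0, 0, 0], "twist": 0},
  ],
)

```text
time_s: 36.55
ee_pos: [0.5782, -0.0958, 0.0518]
eef_rot: [-3.141, 0.001, 3.083]
force: [-0.4, -0.1, -1.4]
grip_width: 0.0438
grip_force: 25.0
```

Request:
step_arm(
  deltas=[
    {"dp": [0, 0, 0], "twist": 0},
    {"dp": [0, 0, 0], "twist": 0},
    {"dp": [0, 0, 0], "twist": 0},
    {"dp": [0, 0, -0.4], "twist": 0},
    {"dp": [0, 0, -0.8], "twist": 0},
    {"dp": [0, 0, -0.8], "twist": 0},
    {"dp": [0, 0, -0.6], "twist": 0},
  ],
  gripper=0.3,
)

```text
time_s: 37.25
ee_pos: [0.5783, -0.0959, 0.1577]
eef_rot: [-3.141, 0.002, 3.083]
force: [-0.3, 1.1, 0.1]
grip_width: 0.0609
grip_force: 0.0
```

```bash
python3 bt.py; python3 to.py .4042 .298 .16 3.468
```

```text
top 229 rect [369.  149.9] [43.3 43.1] 65.0 cap [0.3687 0.1501] colour [235. 207.  51.]
top 228 rect [403.5 298.9] [44.3 44.2] 17.9 cap [0.4031 0.2993] colour [167. 104.  54.]
top 221 rect [462.2 384.3] [43.9 44. ] 4.1 cap [0.4618 0.3851] colour [166. 104.  54.]
side 135 rect [367.  141.2] [40.5 40.7] 70.1 cap [0.3686 0.1444] colour [175. 149.  21.]
side 120 rect [403.1 295.8] [45.2 48.6] 22.3 cap [0.403  0.2957] colour [116.  69.  31.]
side 103 rect [463.1 378.1] [33.4 54.6] 52.6 cap [0.4617 0.3835] colour [115.   69.5  33. ]
dp units(cur axes) [ 4.94  9.58 -0.06] axes after turn [ 0.99 10.74 -0.04] twist units(+z tool=-yaw) -5.51 | now [ 0.5794 -0.0961  0.1592] 3.083 gw 0.0612 gf 0.0 F [ 0.1 -1.1 -0. ] t 37.4 q [-0.23  0.42  1.47 -0.    1.25 -1.74]
```

Request:
step_arm(
  deltas=[
    {"dp": [0.5, 0.95, 0], "twist": 0},
    {"dp": [0.5, 0.95, 0], "twist": 0},
    {"dp": [0.5, 0.95, 0], "twist": 0},
    {"dp": [0.5, 0.95, 0], "twist": 0},
    {"dp": [0.5, 0.95, 0], "twist": 0},
    {"dp": [0.5, 0.95, 0], "twist": 0},
    {"dp": [0.5, 0.95, 0], "twist": 0},
    {"dp": [0.5, 0.95, 0], "twist": 0},
    {"dp": [0.5, 0.95, 0], "twist": 0},
    {"dp": [0.44, 0.95, 0], "twist": 0},
  ],
  gripper=0.4,
)

```text
time_s: 38.35
ee_pos: [0.4015, 0.2964, 0.1548]
eef_rot: [-3.141, -0.001, 3.083]
force: [0.8, 0.6, -0.2]
grip_width: 0.0658
grip_force: 0.0
```

Request:
step_arm(
  deltas=[
    {"dp": [0, 0, 0], "twist": -1},
    {"dp": [0, 0, 0], "twist": -1},
    {"dp": [0, 0, 0], "twist": -1},
    {"dp": [0, 0, 0], "twist": -1},
    {"dp": [0, 0, 0], "twist": -1},
    {"dp": [0, 0, 0], "twist": -0.5},
    {"dp": [0, 0, 0], "twist": 0},
  ],
)

```text
time_s: 39.05
ee_pos: [0.4026, 0.2949, 0.1547]
eef_rot: [-3.141, -0.001, -2.815]
force: [-1.0, -0.8, -0.5]
grip_width: 0.0659
grip_force: 0.0
```

```bash
python3 to.py .4042 .298 .034 3.468
```

```text
dp units(cur axes) [-0.07  0.06  3.02] axes after turn [-0.07  0.06  3.02] twist units(+z tool=-yaw) -0.0 | now [0.4026 0.2949 0.1547] -2.815 gw 0.0659 gf 0.0 F [-1.  -0.8 -0.5] t 39.0 q [ 0.56  0.24  1.72 -0.    1.18 -1.34]
```

Request:
step_arm(
  deltas=[
    {"dp": [-0.07, 0.06, 0.8], "twist": 0},
    {"dp": [0, 0, 0.8], "twist": 0},
    {"dp": [0, 0, 0.8], "twist": 0},
    {"dp": [0, 0, 0.45], "twist": 0},
    {"dp": [0, 0, 0.17], "twist": 0},
    {"dp": [0, 0, 0], "twist": 0},
  ],
)

```text
time_s: 39.65
ee_pos: [0.4044, 0.298, 0.034]
eef_rot: [-3.141, -0.001, -2.817]
force: [1.0, -0.3, -0.4]
grip_width: 0.0657
grip_force: 0.0
```

Request:
step_arm(
  deltas=[
    {"dp": [0, 0, 0], "twist": 0},
    {"dp": [0, 0, 0], "twist": 0},
    {"dp": [0, 0, 0], "twist": 0},
    {"dp": [0, 0, 0], "twist": 0},
    {"dp": [0, 0, 0], "twist": 0},
    {"dp": [0, 0, 0], "twist": 0},
  ],
  gripper=-1,
  squeeze=25,
)

```text
time_s: 40.25
ee_pos: [0.4051, 0.2985, 0.0354]
eef_rot: [3.141, 0.001, -2.816]
force: [-0.5, -0.2, 8.0]
grip_width: 0.0438
grip_force: 25.0
```

Request:
step_arm(
  deltas=[
    {"dp": [0, 0, -0.5], "twist": 0},
    {"dp": [0, 0, -0.7], "twist": 0},
    {"dp": [0, 0, -0.7], "twist": 0},
    {"dp": [0, 0, -0.7], "twist": 0},
    {"dp": [0, 0, 0], "twist": 0},
  ],
)

```text
time_s: 40.75
ee_pos: [0.406, 0.299, 0.1421]
eef_rot: [3.14, 0.006, -2.816]
force: [-0.7, -0.3, -1.1]
grip_width: 0.0439
grip_force: 25.0
```

```bash
python3 to.py L -.11 .012 .12 3.14159
```

```text
world [ 0.5842 -0.0214]
dp units(cur axes) [-1.65 -9.02  0.55] axes after turn [-4.91 -7.74  0.57] twist units(+z tool=-yaw) 5.5 | now [0.406  0.299  0.1421] -2.816 gw 0.0439 gf 25.0 F [-0.7 -0.3 -1.1] t 40.8 q [ 0.56  0.26  1.73  0.    1.15 -1.33]
```

Request:
step_arm(
  deltas=[
    {"dp": [0, 0, 0], "twist": 0.95},
    {"dp": [0, 0, 0], "twist": 0.95},
    {"dp": [0, 0, 0], "twist": 0.9},
    {"dp": [0, 0, 0], "twist": 0.9},
    {"dp": [0, 0, 0], "twist": 0.9},
    {"dp": [0, 0, 0], "twist": 0.9},
    {"dp": [-0.3, -0.5, 0], "twist": 0},
    {"dp": [-0.5, -0.8, 0], "twist": 0},
    {"dp": [-0.5, -0.8, 0], "twist": 0},
    {"dp": [-0.5, -0.8, 0], "twist": 0},
    {"dp": [-0.5, -0.8, 0], "twist": 0},
    {"dp": [-0.5, -0.8, 0], "twist": 0},
  ],
)

```text
time_s: 41.95
ee_pos: [0.5062, 0.1105, 0.1377]
eef_rot: [-3.141, -0.001, 3.083]
force: [0.5, 0.3, -1.2]
grip_width: 0.0438
grip_force: 25.0
```

Request:
step_arm(
  deltas=[
    {"dp": [-0.5, -0.8, 0], "twist": 0},
    {"dp": [-0.5, -0.8, 0], "twist": 0},
    {"dp": [-0.5, -0.8, 0], "twist": 0},
    {"dp": [-0.5, -0.8, 0], "twist": 0},
    {"dp": [-0.1, 0, 0.5], "twist": 0},
    {"dp": [0, 0, 0.5], "twist": 0},
    {"dp": [0, 0, 0.5], "twist": 0},
    {"dp": [0, 0, 0.5], "twist": 0},
    {"dp": [0, 0, 0], "twist": 0},
  ],
)

```text
time_s: 42.85
ee_pos: [0.5805, -0.0205, 0.0551]
eef_rot: [3.141, -0.006, 3.083]
force: [0.7, 0.6, -0.7]
grip_width: 0.0437
grip_force: 25.0
```

```bash
python3 to.py L -.11 .012 .051 3.14159
```

```text
world [ 0.5842 -0.0214]
dp units(cur axes) [-0.09 -0.02  0.1 ] axes after turn [-0.09 -0.02  0.1 ] twist units(+z tool=-yaw) -0.01 | now [ 0.5805 -0.0205  0.0551] 3.083 gw 0.0437 gf 25.0 F [ 0.7  0.6 -0.7] t 42.9 q [-0.1   0.53  1.57  0.    1.05 -1.61]
```

Request:
step_arm(
  deltas=[
    {"dp": [0, 0, 0.08], "twist": 0},
    {"dp": [0, 0, 0.03], "twist": 0},
    {"dp": [0, 0, 0], "twist": 0},
  ],
)

```text
time_s: 43.15
ee_pos: [0.5828, -0.0207, 0.0549]
eef_rot: [-3.142, 0.001, 3.083]
force: [0.0, 0.0, -1.5]
grip_width: 0.0439
grip_force: 25.0
```

Request:
step_arm(
  deltas=[
    {"dp": [0, 0, 0], "twist": 0},
    {"dp": [0, 0, 0], "twist": 0},
    {"dp": [0, 0, 0], "twist": 0},
    {"dp": [0, 0, -0.4], "twist": 0},
    {"dp": [0, 0, -0.8], "twist": 0},
    {"dp": [0, 0, -0.8], "twist": 0},
    {"dp": [0, 0, -0.6], "twist": 0},
  ],
  gripper=0.3,
)

```text
time_s: 43.85
ee_pos: [0.5828, -0.0207, 0.1605]
eef_rot: [-3.142, 0.002, 3.083]
force: [0.5, -0.7, -0.3]
grip_width: 0.061
grip_force: 0.0
```

```bash
python3 bt.py; python3 to.py .4631 .384 .16 3.225
```

```text
top 226 rect [368.8 149.3] [43.8 43.2] 65.2 cap [0.3688 0.1499] colour [233. 203.  48.]
top 227 rect [462.3 384.4] [44.4 43.5] 4.7 cap [0.4618 0.3853] colour [165.5 103.   54. ]
side 139 rect [367.5 142.8] [40.2 41.1] 71.7 cap [0.368  0.1462] colour [174. 148.  22.]
side 105 rect [461.5 380.3] [42.2 44.3] 0.1 cap [0.4613 0.3798] colour [116.  70.  32.]
dp units(cur axes) [3.6  9.93 0.03] axes after turn [ 2.17 10.34  0.03] twist units(+z tool=-yaw) -2.03 | now [ 0.5839 -0.0208  0.162 ] 3.083 gw 0.061 gf 0.0 F [ 0.1 -0.1  0.3] t 44.0 q [-0.1   0.41  1.48 -0.    1.25 -1.61]
```

Request:
step_arm(
  deltas=[
    {"dp": [0.36, 0.99, 0], "twist": 0},
    {"dp": [0.36, 0.99, 0], "twist": 0},
    {"dp": [0.36, 0.99, 0], "twist": 0},
    {"dp": [0.36, 0.99, 0], "twist": 0},
    {"dp": [0.36, 0.99, 0], "twist": 0},
    {"dp": [0.36, 0.99, 0], "twist": 0},
    {"dp": [0.36, 0.99, 0], "twist": 0},
    {"dp": [0.36, 0.99, 0], "twist": 0},
    {"dp": [0.36, 0.99, 0], "twist": 0},
    {"dp": [0.36, 0.99, 0], "twist": 0},
    {"dp": [0, 0, 0], "twist": -1},
    {"dp": [0, 0, 0], "twist": -1},
  ],
  gripper=0.4,
)

```text
time_s: 45.15
ee_pos: [0.4608, 0.384, 0.1569]
eef_rot: [-3.141, -0.001, -3.055]
force: [1.3, -0.4, 0.4]
grip_width: 0.066
grip_force: 0.0
```

```bash
python3 to.py .4631 .384 .035 3.225
```

```text
dp units(cur axes) [-0.06 -0.    3.05] axes after turn [-0.06 -0.    3.05] twist units(+z tool=-yaw) 0.04 | now [0.4608 0.384  0.1569] -3.055 gw 0.066 gf 0.0 F [ 1.3 -0.4  0.4] t 45.1 q [ 0.63  0.45  1.43 -0.    1.26 -1.02]
```

Request:
step_arm(
  deltas=[
    {"dp": [-0.06, 0, 0.8], "twist": 0},
    {"dp": [0, 0, 0.8], "twist": 0},
    {"dp": [0, 0, 0.8], "twist": 0},
    {"dp": [0, 0, 0.45], "twist": 0},
    {"dp": [0, 0, 0.2], "twist": 0},
    {"dp": [0, 0, 0], "twist": 0},
  ],
)

```text
time_s: 45.75
ee_pos: [0.4637, 0.3829, 0.0351]
eef_rot: [-3.14, -0.002, -3.06]
force: [-0.6, 0.6, 0.8]
grip_width: 0.0656
grip_force: 0.0
```

Request:
step_arm(
  deltas=[
    {"dp": [0, 0, 0], "twist": 0},
    {"dp": [0, 0, 0], "twist": 0},
    {"dp": [0, 0, 0], "twist": 0},
    {"dp": [0, 0, 0], "twist": 0},
    {"dp": [0, 0, 0], "twist": 0},
    {"dp": [0, 0, 0], "twist": 0},
  ],
  gripper=-1,
  squeeze=25,
)

```text
time_s: 46.35
ee_pos: [0.4645, 0.3835, 0.0371]
eef_rot: [3.141, 0.001, -3.06]
force: [-0.9, -0.4, 5.9]
grip_width: 0.0439
grip_force: 25.0
```

Request:
step_arm(
  deltas=[
    {"dp": [0, 0, -0.5], "twist": 0},
    {"dp": [0, 0, -0.7], "twist": 0},
    {"dp": [0, 0, -0.7], "twist": 0},
    {"dp": [0, 0, -0.7], "twist": 0},
    {"dp": [0, 0, 0], "twist": 0},
  ],
)

```text
time_s: 46.85
ee_pos: [0.4653, 0.3841, 0.1441]
eef_rot: [3.139, 0.005, -3.06]
force: [-0.4, -0.2, -0.7]
grip_width: 0.044
grip_force: 25.0
```

```bash
python3 to.py L -.11 .083 .13 3.14159
```

```text
world [0.5883 0.0494]
dp units(cur axes) [-2.38 -8.59  0.34] axes after turn [-3.55 -8.18  0.35] twist units(+z tool=-yaw) 2.0 | now [0.4653 0.3841 0.1441] -3.06 gw 0.044 gf 25.0 F [-0.4 -0.2 -0.7] t 46.9 q [ 0.63  0.47  1.44 -0.    1.23 -1.02]
```

Request:
step_arm(
  deltas=[
    {"dp": [0, 0, 0], "twist": 1},
    {"dp": [0, 0, 0], "twist": 1},
    {"dp": [-0.2, -0.4, 0], "twist": 0},
    {"dp": [-0.35, -0.8, 0], "twist": 0},
    {"dp": [-0.35, -0.8, 0], "twist": 0},
    {"dp": [-0.35, -0.8, 0], "twist": 0},
    {"dp": [-0.35, -0.8, 0], "twist": 0},
    {"dp": [-0.35, -0.8, 0], "twist": 0},
    {"dp": [-0.35, -0.8, 0], "twist": 0},
    {"dp": [-0.35, -0.8, 0], "twist": 0},
    {"dp": [-0.35, -0.8, 0], "twist": 0},
    {"dp": [-0.35, -0.8, 0], "twist": 0},
  ],
)

```text
time_s: 48.05
ee_pos: [0.5802, 0.0695, 0.1394]
eef_rot: [-3.141, -0.001, 3.085]
force: [0.7, 0.3, -1.5]
grip_width: 0.0438
grip_force: 25.0
```

Request:
step_arm(
  deltas=[
    {"dp": [-0.2, -0.6, 0], "twist": 0},
    {"dp": [0, 0, 0.5], "twist": 0},
    {"dp": [0, 0, 0.5], "twist": 0},
    {"dp": [0, 0, 0.5], "twist": 0},
    {"dp": [0, 0, 0.5], "twist": 0},
    {"dp": [0, 0, 0.1], "twist": 0},
    {"dp": [0, 0, 0], "twist": 0},
    {"dp": [0, 0, 0], "twist": 0},
  ],
)

```text
time_s: 48.85
ee_pos: [0.5872, 0.0472, 0.0571]
eef_rot: [3.142, 0.001, 3.084]
force: [-0.1, -1.4, -0.9]
grip_width: 0.0434
grip_force: 25.0
```

```bash
python3 to.py L -.11 .083 .052 3.14159
```

```text
world [0.5883 0.0494]
dp units(cur axes) [-0.02  0.06  0.13] axes after turn [-0.02  0.06  0.13] twist units(+z tool=-yaw) 0.0 | now [0.5872 0.0472 0.0571] 3.084 gw 0.0434 gf 25.0 F [-0.1 -1.4 -0.9] t 48.9 q [ 0.02  0.54  1.55 -0.    1.05 -1.49]
```

Request:
step_arm(
  deltas=[
    {"dp": [0, 0.03, 0.1], "twist": 0},
    {"dp": [0, 0, 0.03], "twist": 0},
    {"dp": [0, 0, 0], "twist": 0},
  ],
)

```text
time_s: 49.15
ee_pos: [0.5876, 0.0488, 0.0521]
eef_rot: [3.141, 0.002, 3.084]
force: [-0.0, 0.1, 4.3]
grip_width: 0.0438
grip_force: 25.0
```

Request:
step_arm(
  deltas=[
    {"dp": [0, 0, 0], "twist": 0},
    {"dp": [0, 0, 0], "twist": 0},
    {"dp": [0, 0, 0], "twist": 0},
    {"dp": [0, 0, -0.4], "twist": 0},
    {"dp": [0, 0, -0.8], "twist": 0},
    {"dp": [0, 0, -0.8], "twist": 0},
    {"dp": [0, 0, -0.6], "twist": 0},
    {"dp": [0.9, 0, -0.8], "twist": 0},
    {"dp": [0.9, 0, -0.4], "twist": 0},
    {"dp": [0.9, 0, 0], "twist": 0},
    {"dp": [0.9, 0, 0], "twist": 0},
  ],
  gripper=0.3,
)

```text
time_s: 50.25
ee_pos: [0.4418, 0.0572, 0.2033]
eef_rot: [3.141, 0.001, 3.083]
force: [1.0, 0.5, 0.5]
grip_width: 0.0612
grip_force: 0.0
```

```bash
python3 - <<'E'
from h import *
a,_=ctrl.camera('side'); b,_=ctrl.camera('top')
cv2.imwrite('pics/c5.png',np.hstack([cv2.resize(a[130:290,280:440],(400,400),interpolation=cv2.INTER_CUBIC),cv2.resize(b[80:240,260:420],(400,400),interpolation=cv2.INTER_CUBIC)])[:,:,::-1])
E
python3 to.py L -.241 .06 .12 3.14159; python3 cl.py|grep 'side pin'
```

```text
world [0.4562 0.0341]
dp units(cur axes) [-0.43 -0.56  2.09] axes after turn [-0.43 -0.56  2.09] twist units(+z tool=-yaw) 0.0 | now [0.4404 0.0574 0.2034] 3.084 gw 0.0606 gf 0.0 F [ 0.4 -0.2 -0.3] t 50.4 q [ 0.05  0.06  1.81  0.    1.27 -1.47]
side pin handle 332 [[-0.113, -0.2079, 0.1252], [-0.0765, -0.2022, 0.1462], [-0.0398, -0.1812, 0.1533]]
```

View pics/c5.png

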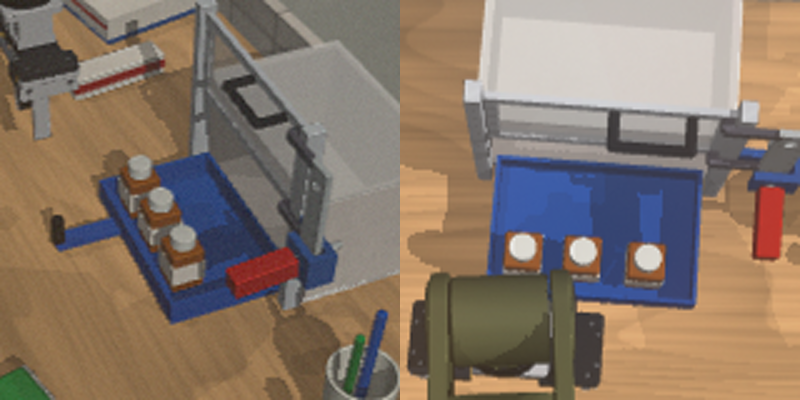

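The three bottles stand in the tray, at about (522,250), (582,250) and (648,257) in the right-hand crop. The pin is home at (768,220), and the knob is at (57,230) in the left-hand crop.

Request:
step_arm(
  deltas=[
    {"dp": [-0.47, -0.58, 0], "twist": 0},
    {"dp": [0, 0, 0.9], "twist": 0},
    {"dp": [0, 0, 0.9], "twist": 0},
    {"dp": [0, 0, 0.9], "twist": 0},
    {"dp": [0, 0, 0.9], "twist": 0},
    {"dp": [0, 0, 0.5], "twist": 0},
    {"dp": [0, 0, 0.17], "twist": 0},
    {"dp": [0, 0, 0], "twist": 0},
  ],
)

```text
time_s: 51.25
ee_pos: [0.4609, 0.0328, 0.0317]
eef_rot: [-3.142, -0.001, 3.083]
force: [0.7, -0.0, 0.6]
grip_width: 0.0611
grip_force: 0.0
```

Request:
step_arm(
  deltas=[
    {"dp": [0, 0, 0], "twist": 0},
    {"dp": [0, 0, 0], "twist": 0},
    {"dp": [0, 0, 0], "twist": 0},
    {"dp": [0, 0, 0], "twist": 0},
    {"dp": [0, 0, 0], "twist": 0},
    {"dp": [0, 0, 0], "twist": 0},
    {"dp": [0, 0, 0], "twist": 0},
    {"dp": [0, 0, 0], "twist": 0},
  ],
  gripper=-1,
  squeeze=30,
)

```text
time_s: 52.05
ee_pos: [0.4607, 0.033, 0.0324]
eef_rot: [3.141, 0.0, 3.083]
force: [-1.2, 0.3, 3.3]
grip_width: 0.0172
grip_force: 30.0
```

Request:
step_arm(
  deltas=[
    {"dp": [-0.1, 0, 0], "twist": 0},
    {"dp": [-0.2, 0, 0], "twist": 0},
    {"dp": [-0.25, 0, 0], "twist": 0},
    {"dp": [-0.25, 0, 0], "twist": 0},
    {"dp": [-0.25, 0, 0], "twist": 0},
    {"dp": [-0.25, 0, 0], "twist": 0},
    {"dp": [-0.25, -0.01, 0], "twist": 0},
    {"dp": [-0.25, 0, 0], "twist": 0},
    {"dp": [-0.25, -0.01, 0], "twist": 0},
    {"dp": [-0.25, 0, 0], "twist": 0},
    {"dp": [-0.25, 0, 0], "twist": 0},
    {"dp": [-0.25, 0, 0], "twist": 0},
  ],
)

```text
time_s: 53.25
ee_pos: [0.5735, 0.0261, 0.0324]
eef_rot: [3.141, 0.001, 3.083]
force: [-1.7, 5.5, 6.1]
grip_width: 0.0173
grip_force: 30.0
```

Request:
step_arm(
  deltas=[
    {"dp": [-0.25, 0, 0], "twist": 0},
    {"dp": [-0.25, 0, 0], "twist": 0},
    {"dp": [-0.25, 0, 0], "twist": 0},
    {"dp": [-0.25, 0, 0], "twist": 0},
    {"dp": [-0.2, 0, 0], "twist": 0},
    {"dp": [-0.1, 0, 0], "twist": 0},
    {"dp": [-0.1, 0, 0], "twist": 0},
    {"dp": [0, 0, 0], "twist": 0},
  ],
)

```text
time_s: 54.05
ee_pos: [0.6296, 0.0227, 0.0325]
eef_rot: [3.141, 0.002, 3.083]
force: [2.1, 4.9, 5.8]
grip_width: 0.0173
grip_force: 30.0
```

Request:
step_arm(
  deltas=[
    {"dp": [-0.06, 0, 0], "twist": 0},
    {"dp": [-0.06, 0, 0], "twist": 0},
    {"dp": [0, 0, 0], "twist": 0},
    {"dp": [0, 0, 0], "twist": 0},
  ],
)

```text
time_s: 54.45
ee_pos: [0.631, 0.0226, 0.0322]
eef_rot: [3.141, -0.006, 3.084]
force: [-21.7, 5.4, 18.2]
grip_width: 0.0174
grip_force: 30.0
```

Request:
step_arm(
  deltas=[
    {"dp": [0.06, 0, 0], "twist": 0},
    {"dp": [0, 0, 0], "twist": 0},
  ],
)

```text
time_s: 54.65
ee_pos: [0.6309, 0.0226, 0.0323]
eef_rot: [3.141, 0.0, 3.083]
force: [-3.8, 6.0, 4.8]
grip_width: 0.0169
grip_force: 30.0
```

Request:
step_arm(
  deltas=[
    {"dp": [0, 0, 0], "twist": 0},
    {"dp": [0, 0, 0], "twist": 0},
    {"dp": [0, 0, 0], "twist": 0},
    {"dp": [0, 0, 0], "twist": 0},
    {"dp": [0.5, 0, 0], "twist": 0},
    {"dp": [0.8, 0, 0], "twist": 0},
    {"dp": [0.8, 0, 0], "twist": 0},
    {"dp": [0.3, 0, -0.9], "twist": 0},
    {"dp": [0, 0, -0.9], "twist": 0},
    {"dp": [0, 0, -0.9], "twist": 0},
    {"dp": [0, 0, -0.9], "twist": 0},
    {"dp": [0, 0, -0.9], "twist": 0},
  ],
  gripper=0.1,
)

```text
time_s: 55.85
ee_pos: [0.5346, 0.0276, 0.2139]
eef_rot: [-3.141, 0.0, 3.083]
force: [0.3, 0.4, -0.1]
grip_width: 0.0516
grip_force: 0.0
```

```bash
python3 to.py L -.0745 -.1914 .20 3.14159; python3 cl.py|grep 'pin'
python3 - <<'E'
from m import *; from to import O,TH
c,s=np.cos(TH),np.sin(TH)
for n,P,C in cloud():
    L=np.c_[(P[:,:2]-O)@np.array([[c,-s],[s,c]]),P[:,2]]
    m=(C.max(1)<70)&(L[:,0]<-.045)&(L[:,0]>-.12)&(L[:,2]<.07)&(L[:,2]>.03)&(abs(L[:,1]-.058)<.03)
    print(n,m.sum(),np.round(np.percentile(L[m],[2,50,98],axis=0),3).tolist() if m.any() else '')
E
```

```text
world [ 0.6078 -0.2266]
dp units(cur axes) [-2.2  -6.24  0.35] axes after turn [-2.2  -6.24  0.35] twist units(+z tool=-yaw) -0.01 | now [0.5346 0.0276 0.2139] 3.083 gw 0.0516 gf 0.0 F [ 0.3  0.4 -0.1] t 55.9 q [-0.02  0.26  1.55 -0.    1.33 -1.53]
top pin handle 287 [[-0.1131, -0.2016, 0.1403], [-0.0769, -0.1882, 0.1468], [-0.0403, -0.1758, 0.1532]]
side pin handle 336 [[-0.1133, -0.2079, 0.1245], [-0.0768, -0.2024, 0.1464], [-0.0398, -0.1813, 0.1533]]
top 0 
side 42 [[-0.078, 0.046, 0.03], [-0.072, 0.05, 0.048], [-0.063, 0.06, 0.06]]
```

```bash
cat > tilt.py <<'E'
from m import *; from to import O,TH
c,s=np.cos(TH),np.sin(TH)
for n,P,C in cloud():
    L=np.c_[(P[:,:2]-O)@np.array([[c,-s],[s,c]]),P[:,2]]; r,g,b=C.T
    m=(L[:,1]<-.14)&(L[:,1]>-.26)&(L[:,2]>.09)&(r>90)&(g<.5*r)&(b<.5*r)&(L[:,0]<-.02)
    Q=L[m]; top=Q[Q[:,2]>np.percentile(Q[:,2],40)] if n=='side' else Q
    for lo in np.arange(-.115,-.035,.016):
        k=top[(top[:,0]>lo)&(top[:,0]<lo+.016)]
        if len(k)>5: print(n,round(lo+.008,3),'z',np.round(np.percentile(k[:,2],[50,85]),4),'y',np.round(np.median(k[:,1]),4))
E
python3 tilt.py
```

```text
top -0.107 z [0.1434 0.1466] y -0.1892
top -0.091 z [0.146 0.149] y -0.1888
top -0.075 z [0.1467 0.1498] y -0.1881
top -0.059 z [0.1485 0.1517] y -0.187
top -0.043 z [0.1498 0.1522] y -0.189
side -0.107 z [0.1458 0.1475] y -0.1937
side -0.091 z [0.1474 0.1496] y -0.1955
side -0.075 z [0.1495 0.1512] y -0.1946
side -0.059 z [0.1505 0.1522] y -0.1952
side -0.043 z [0.1515 0.1537] y -0.1939
```

Request:
step_arm(
  deltas=[
    {"dp": [0, -0.9, 0], "twist": 0},
    {"dp": [0, -0.9, 0], "twist": 0},
    {"dp": [0, -0.9, 0], "twist": 0},
    {"dp": [0, -0.9, 0], "twist": 0},
    {"dp": [-0.4, -0.9, 0], "twist": 0},
    {"dp": [-0.6, -0.9, 0], "twist": 0},
    {"dp": [-0.6, -0.84, 0], "twist": 0},
    {"dp": [-0.6, 0, 0.35], "twist": 0},
    {"dp": [0, 0, 0], "twist": 0},
    {"dp": [0, 0, 0], "twist": 0},
  ],
)

```text
time_s: 57.15
ee_pos: [0.6076, -0.2262, 0.1965]
eef_rot: [3.141, -0.003, 3.084]
force: [0.6, 0.4, -0.1]
grip_width: 0.0517
grip_force: 0.0
```

```bash
python3 to.py L -.0745 -.1914 .1285 3.14159
```

```text
world [ 0.6078 -0.2266]
dp units(cur axes) [-0.01 -0.01  1.7 ] axes after turn [-0.01 -0.01  1.7 ] twist units(+z tool=-yaw) -0.0 | now [ 0.6076 -0.2262  0.1965] 3.084 gw 0.0517 gf 0.0 F [ 0.6  0.4 -0.1] t 57.1 q [-0.41  0.53  1.22 -0.    1.4  -1.93]
```

Request:
step_arm(
  deltas=[
    {"dp": [0, 0, 0.6], "twist": 0},
    {"dp": [0, 0, 0.6], "twist": 0},
    {"dp": [0, 0, 0.58], "twist": 0},
    {"dp": [0, 0, 0], "twist": 0},
  ],
)

```text
time_s: 57.55
ee_pos: [0.6064, -0.2255, 0.1246]
eef_rot: [3.14, -0.004, 3.084]
force: [0.6, -0.6, -0.4]
grip_width: 0.0515
grip_force: 0.0
```

Request:
step_arm(
  deltas=[
    {"dp": [0, 0, 0], "twist": 0},
    {"dp": [0, 0, 0], "twist": 0},
    {"dp": [0, 0, 0], "twist": 0},
    {"dp": [0, 0, 0], "twist": 0},
    {"dp": [0, 0, 0], "twist": 0},
  ],
  gripper=-1,
  squeeze=45,
)

```text
time_s: 58.05
ee_pos: [0.6084, -0.2267, 0.128]
eef_rot: [-3.141, 0.001, 3.083]
force: [-1.0, 0.8, 5.6]
grip_width: 0.0275
grip_force: 45.0
```

Request:
step_arm(
  deltas=[
    {"dp": [0.1, 0, 0], "twist": 0},
    {"dp": [0.2, 0, 0], "twist": 0},
    {"dp": [0.2, 0, 0], "twist": 0},
    {"dp": [0.2, 0, 0], "twist": 0},
    {"dp": [0, 0, 0], "twist": 0},
  ],
)

```text
time_s: 58.55
ee_pos: [0.5789, -0.2249, 0.1269]
eef_rot: [3.141, -0.001, 3.083]
force: [0.4, -0.1, -1.0]
grip_width: 0.0275
grip_force: 45.0
```

Request:
step_arm(
  deltas=[
    {"dp": [0.3, 0, 0], "twist": 0},
    {"dp": [0.4, 0, 0], "twist": 0},
    {"dp": [0.4, 0, 0], "twist": 0},
    {"dp": [0.4, 0, 0], "twist": 0},
    {"dp": [0.4, 0, 0], "twist": 0},
    {"dp": [0, 0, 0], "twist": 0},
  ],
)

```text
time_s: 59.15
ee_pos: [0.5031, -0.2205, 0.1272]
eef_rot: [3.141, -0.001, 3.083]
force: [-0.7, 1.6, -0.5]
grip_width: 0.0279
grip_force: 45.0
```

```bash
python3 to.py .5025 -.2205 .012 3.0836; python3 cl.py | grep 'side pin'
```

```text
dp units(cur axes) [ 0.01 -0.    2.88] axes after turn [ 0.01 -0.    2.88] twist units(+z tool=-yaw) -0.01 | now [ 0.5031 -0.2205  0.1272] 3.083 gw 0.0279 gf 45.0 F [-0.7  1.6 -0.5] t 59.1 q [-0.48  0.38  1.61 -0.    1.16 -1.99]
side pin handle 197 [[-0.2185, -0.2083, 0.1226], [-0.1988, -0.2034, 0.1434], [-0.1456, -0.1822, 0.1484]]
```

Request:
step_arm(
  deltas=[
    {"dp": [0, 0, 0.7], "twist": 0},
    {"dp": [0, 0, 0.8], "twist": 0},
    {"dp": [0, 0, 0.7], "twist": 0},
    {"dp": [0, 0, 0.45], "twist": 0},
    {"dp": [0, 0, 0.2], "twist": 0},
    {"dp": [0, 0, 0.05], "twist": 0},
    {"dp": [0, 0, 0], "twist": 0},
  ],
)

```text
time_s: 59.95
ee_pos: [0.5048, -0.2205, 0.0115]
eef_rot: [-3.142, 0.0, 3.084]
force: [0.7, 0.0, -0.2]
grip_width: 0.0275
grip_force: 45.0
```

Request:
step_arm(
  deltas=[
    {"dp": [0, 0, 0], "twist": 0},
    {"dp": [0, 0, 0], "twist": 0},
    {"dp": [0, 0, 0], "twist": 0},
    {"dp": [0, 0, -0.5], "twist": 0},
    {"dp": [0, 0, -0.9], "twist": 0},
    {"dp": [0, 0, -0.9], "twist": 0},
    {"dp": [0, 0, -0.9], "twist": 0},
    {"dp": [0, 0, -0.9], "twist": 0},
    {"dp": [0, 0, -0.9], "twist": 0},
    {"dp": [0, 0, -0.9], "twist": 0},
    {"dp": [0, 0, -0.9], "twist": 0},
    {"dp": [0, 0, -0.9], "twist": 0},
  ],
  gripper=0.1,
)

```text
time_s: 61.15
ee_pos: [0.5041, -0.2204, 0.3209]
eef_rot: [-3.141, 0.001, 3.083]
force: [0.7, -0.5, 0.4]
grip_width: 0.0516
grip_force: 0.0
```

```bash
python3 to.py .647 -.0785 .320 1.5128
```

```text
dp units(cur axes) [-3.36  3.75  0.02] axes after turn [3.75 3.36 0.02] twist units(+z tool=-yaw) 22.5 | now [ 0.5041 -0.2204  0.3209] 3.083 gw 0.0516 gf 0.0 F [ 0.7 -0.5  0.4] t 61.1 q [-0.48  0.24  1.33 -0.    1.57 -1.99]
```

Request:
step_arm(
  deltas=[
    {"dp": [-0.85, 0.9, 0], "twist": 0},
    {"dp": [-0.85, 0.9, 0], "twist": 0},
    {"dp": [-0.85, 0.9, 0], "twist": 0},
    {"dp": [-0.85, 0.9, 0], "twist": 0},
    {"dp": [-0.06, 0.15, 0], "twist": 0},
    {"dp": [0, 0, 0], "twist": 0},
    {"dp": [0, 0, 0], "twist": 0},
  ],
  gripper=-1,
)

```text
time_s: 61.85
ee_pos: [0.6507, -0.0796, 0.3194]
eef_rot: [-3.141, 0.0, 3.083]
force: [0.5, -0.1, -0.5]
grip_width: 0.0014
grip_force: 0.0
```

```bash
python3 to.py .650 -.0785 .275 3.083;  python3 - <<'E'
from m import *
for n,P,C in cloud():
    x,y,z=P.T; r,g,b=C.T; m=(r>90)&(g<.5*r)&(b<.5*r)&(np.hypot(x-.505,y+.22)<.09); Q=P[m]
    print(n,m.sum(),[np.round(e,1) for e in cv2.minAreaRect((Q[Q[:,2]>.024][:,:2]*1000).astype(np.float32))],np.round(np.percentile(Q[:,2],[50,95]),4))
E
```

```text
dp units(cur axes) [0.02 0.03 1.11] axes after turn [0.02 0.03 1.11] twist units(+z tool=-yaw) -0.0 | now [ 0.6507 -0.0796  0.3194] 3.083 gw 0.0014 gf 0.0 F [ 0.5 -0.1 -0.5] t 61.9 q [-0.18  0.5   0.98 -0.    1.66 -1.69]
top 250 [array([ 504.1, -218.2]), array([27.7, 78. ]), np.float64(88.3)] [0.0273 0.032 ]
side 312 [array([ 503.5, -222.3]), array([30.7, 79.3]), np.float64(86.9)] [0.0271 0.0323]
```

Request:
step_arm(
  deltas=[
    {"dp": [0, 0, 0.6], "twist": 0},
    {"dp": [0, 0, 0.4], "twist": 0},
    {"dp": [0, 0, 0.2], "twist": 0},
    {"dp": [0, 0, 0.2], "twist": 0},
    {"dp": [0, 0, 0.3], "twist": 0},
    {"dp": [0, 0, 0.3], "twist": 0},
    {"dp": [0, 0, 0.3], "twist": 0},
    {"dp": [0, 0, 0.3], "twist": 0},
    {"dp": [0, 0, 0.3], "twist": 0},
    {"dp": [0, 0, 0.3], "twist": 0},
    {"dp": [0, 0, 0.3], "twist": 0},
  ],
)

```text
time_s: 63.05
ee_pos: [0.6513, -0.0789, 0.1781]
eef_rot: [-3.141, 0.0, 3.083]
force: [-0.5, -3.1, 4.4]
grip_width: -0.0
grip_force: 2.2
```

Request:
step_arm(
  deltas=[
    {"dp": [0, 0, 0.2], "twist": 0},
    {"dp": [0, 0, 0.2], "twist": 0},
    {"dp": [0, 0, 0.1], "twist": 0},
    {"dp": [0, 0, 0], "twist": 0},
    {"dp": [0, 0, 0], "twist": 0},
  ],
)

```text
time_s: 63.55
ee_pos: [0.651, -0.0784, 0.1587]
eef_rot: [3.141, -0.001, 3.084]
force: [1.1, -0.7, 1.0]
grip_width: 0.0004
grip_force: 0.0
```

Request:
step_arm(
  deltas=[
    {"dp": [0, 0, 0.06], "twist": 0},
    {"dp": [0, 0, 0.06], "twist": 0},
    {"dp": [0, 0, 0], "twist": 0},
    {"dp": [0, 0, 0], "twist": 0},
  ],
)

```text
time_s: 63.95
ee_pos: [0.6515, -0.0785, 0.1574]
eef_rot: [3.141, 0.003, 3.084]
force: [-9.5, 1.1, 22.9]
grip_width: 0.0005
grip_force: 11.5
```

Sash at its bottom stop. I'll retreat and pick up the pin.

Request:
step_arm(
  deltas=[
    {"dp": [0, 0, -0.4], "twist": 0},
    {"dp": [0, 0, -0.9], "twist": 0},
    {"dp": [0.9, -0.8, -0.2], "twist": 0},
    {"dp": [0.9, -0.9, 0], "twist": 0},
    {"dp": [0.9, -0.9, 0], "twist": 0},
    {"dp": [0.8, -0.9, 0], "twist": 0},
    {"dp": [0, 0, 0], "twist": 0},
  ],
  gripper=0.1,
)

```text
time_s: 64.65
ee_pos: [0.5018, -0.212, 0.2147]
eef_rot: [-3.141, -0.0, 3.079]
force: [0.2, 0.7, -0.6]
grip_width: 0.0508
grip_force: 0.0
```

```bash
python3 to.py .504 -.2205 .2 3.0836;  python3 - <<'E'
from m import *; from to import O,TH
c,s=np.cos(TH),np.sin(TH)
for n,P,C in cloud():
    x,y,z=P.T; r,g,b=C.T
    L=np.c_[(P[:,:2]-O)@np.array([[c,-s],[s,c]]),P[:,2]]
    m=(C.max(1)<70)&(L[:,0]>-.06)&(L[:,0]<-.03)&(L[:,1]<.01)&(L[:,1]>-.1)&(z>.1)&(z<.29)
    print(n,'bar',m.sum(),np.round(np.percentile(L[m],[2,50,98],axis=0),3).tolist() if m.any() else '')
im,d,c,T=shot('wrist'); P,u,v=pts(d,c,T); x,y,z=P.T; r,g,b=im[v,u].astype(int).T
m=(r>90)&(g<.5*r)&(b<.5*r)&(np.hypot(x-.505,y+.22)<.09)&(z>.024)&(z<.035); Q=P[m]; print(m.sum(),[np.round(e,1) for e in cv2.minAreaRect((Q[:,:2]*1000).astype(np.float32))],np.median(Q[:,2]))
E
```

```text
dp units(cur axes) [-0.07 -0.21  0.37] axes after turn [-0.07 -0.21  0.37] twist units(+z tool=-yaw) -0.06 | now [ 0.5018 -0.212   0.2147] 3.079 gw 0.0508 gf 0.0 F [ 0.2  0.7 -0.6] t 64.7 q [-0.47  0.28  1.52 -0.    1.34 -1.98]
top bar 66 [[-0.044, -0.085, 0.151], [-0.039, -0.054, 0.157], [-0.033, -0.001, 0.162]]
side bar 34 [[-0.045, -0.094, 0.151], [-0.037, -0.03, 0.158], [-0.031, -0.006, 0.162]]
1277 [array([ 504.8, -220.8]), array([26.3, 78.8]), np.float64(86.6)] 0.029152485702479303
```

Request:
step_arm(
  deltas=[
    {"dp": [-0.06, -0.21, 0.8], "twist": 0},
    {"dp": [0, 0, 0.9], "twist": 0},
    {"dp": [0, 0, 0.9], "twist": 0},
    {"dp": [0, 0, 0.9], "twist": 0},
    {"dp": [0, 0, 0.9], "twist": 0},
    {"dp": [0, 0, 0.6], "twist": 0},
    {"dp": [0, 0, 0.25], "twist": 0},
    {"dp": [0, 0, 0], "twist": 0},
  ],
)

```text
time_s: 65.6
ee_pos: [0.5066, -0.2167, 0.0032]
eef_rot: [3.141, -0.002, 3.085]
force: [-0.6, -0.2, -0.4]
grip_width: 0.0519
grip_force: 0.0
```

```bash
python3 to.py .5036 -.2206 .004 3.0836
```

```text
dp units(cur axes) [ 0.07 -0.1  -0.02] axes after turn [ 0.07 -0.1  -0.02] twist units(+z tool=-yaw) 0.01 | now [ 0.5066 -0.2167  0.0032] 3.085 gw 0.0519 gf 0.0 F [-0.6 -0.2 -0.4] t 65.6 q [-0.47  0.55  1.68  0.    0.91 -1.98]
```

Request:
step_arm(
  deltas=[
    {"dp": [0.07, -0.1, -0.02], "twist": 0},
    {"dp": [0, 0, 0], "twist": 0},
  ],
)

```text
time_s: 65.8
ee_pos: [0.5041, -0.2222, 0.0066]
eef_rot: [-3.141, 0.002, 3.083]
force: [-0.6, 0.1, 0.6]
grip_width: 0.0517
grip_force: 0.0
```

Request:
step_arm(
  deltas=[
    {"dp": [0, 0, 0], "twist": 0},
    {"dp": [0, 0, 0], "twist": 0},
    {"dp": [0, 0, 0], "twist": 0},
    {"dp": [0, 0, 0], "twist": 0},
    {"dp": [0, 0, 0], "twist": 0},
  ],
  gripper=-1,
  squeeze=45,
)

```text
time_s: 66.3
ee_pos: [0.5036, -0.2216, 0.0054]
eef_rot: [-3.141, 0.0, 3.083]
force: [-1.9, 1.1, 4.7]
grip_width: 0.0274
grip_force: 45.0
```

Request:
step_arm(
  deltas=[
    {"dp": [0, 0, -0.5], "twist": 0},
    {"dp": [0, 0, -0.9], "twist": 0},
    {"dp": [0, 0, -0.9], "twist": 0},
    {"dp": [0, 0, -0.6], "twist": 0},
    {"dp": [0, 0, -0.2], "twist": 0},
    {"dp": [0, 0, 0], "twist": 0},
  ],
)

```text
time_s: 66.9
ee_pos: [0.5037, -0.2217, 0.1293]
eef_rot: [-3.141, 0.001, 3.083]
force: [1.0, -0.5, -1.3]
grip_width: 0.0275
grip_force: 45.0
```

```bash
python3 to.py L -.155 -.1914 .1296 3.14159; python3 tilt.py; sed 's/L\[:,0\]<-.02/L[:,0]<-.1/; s/np.arange(-.115,-.035,.016)/np.arange(-.22,-.14,.016)/' tilt.py>tilt2.py; python3 tilt2.py
```

```text
world [ 0.5275 -0.2219]
dp units(cur axes) [-0.59  0.03 -0.01] axes after turn [-0.59  0.03 -0.01] twist units(+z tool=-yaw) -0.0 | now [ 0.5037 -0.2217  0.1293] 3.083 gw 0.0275 gf 45.0 F [ 1.  -0.5 -1.3] t 66.9 q [-0.48  0.37  1.61 -0.    1.16 -1.99]
side -0.212 z [0.1507 0.1528] y -0.197
side -0.196 z [0.1511 0.1527] y -0.1982
side -0.18 z [0.15   0.1528] y -0.1904
```

Request:
step_arm(
  deltas=[
    {"dp": [-0.3, 0.03, -0.05], "twist": 0},
    {"dp": [-0.3, 0, 0], "twist": 0},
    {"dp": [0, 0, 0], "twist": 0},
    {"dp": [0, 0, 0], "twist": 0},
  ],
)

```text
time_s: 67.5
ee_pos: [0.527, -0.2215, 0.13]
eef_rot: [3.141, -0.002, 3.084]
force: [-0.4, -0.4, -1.4]
grip_width: 0.0276
grip_force: 45.0
```

```bash
python3 to.py L -.125 -.1914 .131 3.14159
```

```text
world [ 0.5574 -0.2236]
dp units(cur axes) [-0.76 -0.01 -0.03] axes after turn [-0.76 -0.01 -0.03] twist units(+z tool=-yaw) -0.0 | now [ 0.527  -0.2215  0.13  ] 3.084 gw 0.0276 gf 45.0 F [-0.4 -0.4 -1.4] t 67.5 q [-0.46  0.42  1.54 -0.    1.18 -1.97]
```

Request:
step_arm(
  deltas=[
    {"dp": [-0.2, -0.01, -0.02], "twist": 0},
    {"dp": [-0.2, 0, 0], "twist": 0},
    {"dp": [-0.2, 0, 0], "twist": 0},
    {"dp": [-0.16, 0, 0], "twist": 0},
    {"dp": [0, 0, 0], "twist": 0},
  ],
)

```text
time_s: 68.0
ee_pos: [0.5585, -0.2239, 0.1316]
eef_rot: [3.142, -0.0, 3.084]
force: [0.4, -0.5, -0.2]
grip_width: 0.0278
grip_force: 45.0
```

Request:
step_arm(
  deltas=[
    {"dp": [-0.15, 0, 0], "twist": 0},
    {"dp": [-0.15, 0, 0], "twist": 0},
    {"dp": [-0.15, 0, 0], "twist": 0},
    {"dp": [0, 0, 0], "twist": 0},
  ],
)

```text
time_s: 68.4
ee_pos: [0.5765, -0.225, 0.1318]
eef_rot: [-3.142, 0.0, 3.084]
force: [-0.3, -0.2, -0.9]
grip_width: 0.0273
grip_force: 45.0
```

Request:
step_arm(
  deltas=[
    {"dp": [-0.15, 0, 0], "twist": 0},
    {"dp": [-0.15, 0, 0], "twist": 0},
    {"dp": [-0.15, 0, 0], "twist": 0},
    {"dp": [0, 0, 0], "twist": 0},
  ],
)

```text
time_s: 68.8
ee_pos: [0.5944, -0.226, 0.1317]
eef_rot: [-3.142, 0.0, 3.084]
force: [0.5, -0.4, -1.6]
grip_width: 0.0277
grip_force: 45.0
```

Request:
step_arm(
  deltas=[
    {"dp": [-0.15, 0, 0], "twist": 0},
    {"dp": [-0.1, 0, 0], "twist": 0},
    {"dp": [-0.1, 0, 0], "twist": 0},
    {"dp": [-0.05, 0, 0], "twist": 0},
    {"dp": [0, 0, 0], "twist": 0},
  ],
)

```text
time_s: 69.3
ee_pos: [0.6075, -0.2268, 0.1317]
eef_rot: [3.14, -0.007, 3.083]
force: [-23.4, 4.8, 8.5]
grip_width: 0.0276
grip_force: 45.0
```

Pin home, with the shoulder on the cheek. I'll unload, release and check.

Request:
step_arm(
  deltas=[
    {"dp": [0.06, 0, 0], "twist": 0},
    {"dp": [0, 0, 0], "twist": 0},
    {"dp": [0, 0, 0], "twist": 0},
  ],
)

```text
time_s: 69.6
ee_pos: [0.6074, -0.2269, 0.1319]
eef_rot: [-3.142, -0.0, 3.083]
force: [-2.1, 1.0, 0.8]
grip_width: 0.0278
grip_force: 45.0
```

Request:
step_arm(
  deltas=[
    {"dp": [0, 0, 0], "twist": 0},
    {"dp": [0, 0, 0], "twist": 0},
    {"dp": [0, 0, 0], "twist": 0},
    {"dp": [0, 0, -0.5], "twist": 0},
    {"dp": [0, 0, -0.9], "twist": 0},
    {"dp": [0, 0, -0.9], "twist": 0},
    {"dp": [0.9, 0, -0.3], "twist": 0},
    {"dp": [0.9, 0, 0], "twist": 0},
    {"dp": [0.9, 0, 0], "twist": 0},
    {"dp": [0.9, 0, 0], "twist": 0},
    {"dp": [0, 0, 0], "twist": 0},
    {"dp": [0, 0, 0], "twist": 0},
  ],
  gripper=0.1,
)

```text
time_s: 70.8
ee_pos: [0.4637, -0.2186, 0.2366]
eef_rot: [-3.141, 0.001, 3.083]
force: [0.0, 0.1, 0.2]
grip_width: 0.0516
grip_force: 0.0
```

```bash
python3 tilt.py
python3 - <<'E'
from h import *; from m import *; from to import O,TH
c,s=np.cos(TH),np.sin(TH)
for n,P,C in cloud():
    L=np.c_[(P[:,:2]-O)@np.array([[c,-s],[s,c]]),P[:,2]]; z=P[:,2]
    m=(C.max(1)<70)&(L[:,0]>-.06)&(L[:,0]<-.03)&(L[:,1]<.01)&(L[:,1]>-.1)&(z>.1)&(z<.29)
    print(n,'bar',m.sum(),np.round(np.percentile(L[m],[2,50,98],axis=0),3).tolist() if m.any() else '')
    m=(C.max(1)<70)&(L[:,0]<-.045)&(L[:,0]>-.12)&(z<.07)&(z>.03)&(abs(L[:,1]-.058)<.03)
    print(n,'knob',m.sum(),np.round(np.percentile(L[m],[2,50,98],axis=0),3).tolist() if m.any() else '')
a,_=ctrl.camera('side'); b,_=ctrl.camera('top')
cv2.imwrite('pics/c6.png',np.hstack([cv2.resize(a[130:290,320:480],(400,400),interpolation=cv2.INTER_CUBIC),cv2.resize(b[60:220,270:430],(400,400),interpolation=cv2.INTER_CUBIC)])[:,:,::-1])
E
```

```text
top -0.107 z [0.1445 0.1476] y -0.1896
top -0.091 z [0.1448 0.1481] y -0.1884
top -0.075 z [0.1475 0.1499] y -0.1894
top -0.059 z [0.1485 0.151 ] y -0.1881
top -0.043 z [0.1497 0.1528] y -0.1893
side -0.107 z [0.1468 0.1486] y -0.1927
side -0.091 z [0.1479 0.1496] y -0.194
side -0.075 z [0.1485 0.1503] y -0.1942
side -0.059 z [0.1503 0.1523] y -0.1959
side -0.043 z [0.1517 0.1534] y -0.1952
top bar 74 [[-0.044, -0.085, 0.153], [-0.04, -0.05, 0.157], [-0.032, -0.001, 0.161]]
top knob 3 [[-0.079, 0.059, 0.043], [-0.078, 0.062, 0.044], [-0.077, 0.065, 0.048]]
side bar 97 [[-0.047, -0.092, 0.152], [-0.042, -0.053, 0.157], [-0.031, -0.007, 0.162]]
side knob 0
```

View pics/c6.png

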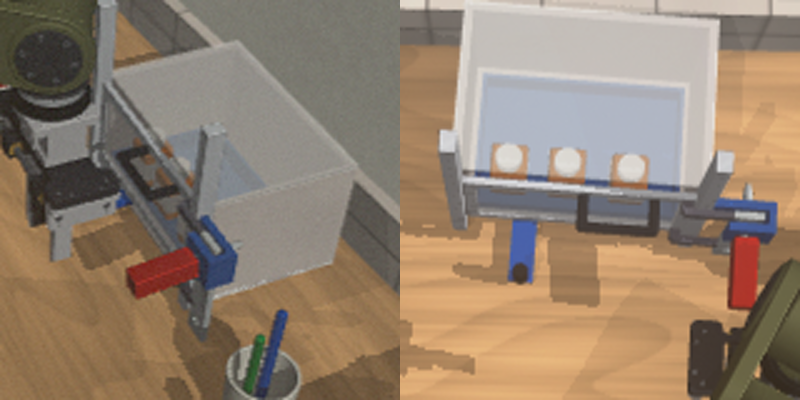

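The sash is down, with the pin through the clevis at (743,270) and its tip showing at (748,190). The tray is in, with the three bottles standing inside at (508,158), (568,162) and (630,167). The arm is clear, so I'm handing in.

```bash
python3 -c "
from station import ctrl
print(ctrl.hand_in())"
```

```text
the job is handed in; nothing more can be done
None
```

I handed the job in at about 71 s: all three amber bottles are in the closed tray, the sash is down, and the pin is fully home through the clevis and strip, by the last camera check; the hand-in returned no verdict.

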